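Slide the vial carrier along the bent rod and home onto the stop

TASK

Slide the orange sample carrier along the bent steel rod, round the first corner, through the doorway of the clear shield, round the second corner, and on until it has pushed the red plunger of the stop fully in; leave it there, let go, with the vial hanging upright. The gripper cannot pass the doorway with the carrier, so change your grip there. Go gently: do not ram the stop, lean on the stand, tip the vial over or disturb the glassware around it.

Things in the scene. Friction and masses are not known exactly. Their poses are not given: they have to be found in the camera images.
- track: Fixed stand: white base plate 245 x 290 x 12 mm and a level U of steel rod, 8 mm thick, centre line 100 mm above the bench. Origin on the bench under the middle of the U's cross leg, z up. In its frame (mm): first leg at y = +110, cross leg at x = 0 (y +70 to -70), last leg at y = -110; both legs run to x = 165, where the rod turns down as a post. Corners are quarter circles of radius 40
- first_corner (a point): on the rod's centre line where the straight first leg ends and the first corner begins: (40, +110, 100) mm in the stand's frame; axes as track. From here the bend, of 40 mm radius about (40, +70), leads to the cross leg at (0, +70)
- doorway (a point): on the rod's centre line, mid doorway: (0, 0, 100) mm in the stand's frame; axes as track. A clear shield 5 mm thick stands across the cross leg in the plane y = 0, x = -65 to +65, top at z = 130. Its blue-rimmed doorway is 48 mm wide (x = -24 to +24), open from the base plate up to z = 122; the rod runs through it
- second_corner (a point): on the rod's centre line where the second corner (radius 40 mm about (40, -70), begun at (0, -70)) ends and the straight last leg begins: (40, -110, 100) mm in the stand's frame; axes as track
- last_post (a point): on the rod's centre line at the far end of the last leg: (165, -110, 100) mm in the stand's frame. Before it sits the stop: a grey clamp block 22 x 30 x 34 mm, held fast, with a red plunger disc 32 mm across round the rod. The untouched disc's face lies anywhere from x = 85 to x = 115; its place is not reported, find it by touch or by eye
- carrier: Loose orange ring, a tube 36 mm outside, 20 mm inside, 36 mm long, captive on the rod; it hangs with its centre 6 mm below the rod's. A capped amber vial, 21 mm across, hangs under it, down to 66 mm below the ring's centre. 90 g. Origin: ring centre; x along the bore, z up. Starts on the first leg, x = 75 to 115 mm. Grip across its sides from above, astride the rod; turn with the bends
- plunger (a joint): travel of the red plunger in m: 0 = fully out (start), 0.012 = fully in against the clamp. It moves towards the post (stand's +x), resists with about 5 N of friction all the way, stays where it is left (no spring) and ends hard
- beaker: glass beaker, 56 mm across, 60 mm tall, standing on the base plate between the two legs; leave alone. Origin: centre of its underside
- reagent_bottle: amber bottle with black cap, 56 mm across, 125 mm tall, on the bench beside the stand; leave alone. Origin: centre of its underside
- sample_jar: white jar with blue cap, 60 mm across, 85 mm tall, on the bench on the other side; leave alone. Origin: centre of its underside
Not all that is in view belongs to the job. Several things have the shape of the carrier; the one meant has the colours described above.

How it is judged (in metres and radians):
On the way, in this order (a step that is already met when the one before it is completed fails the run):
1. the carrier has gone wholly through the doorway of the shield (y of carrier in the frame of track below -0.022 m), for 0.1 s.
2. the carrier is round the second corner, on the last leg, before the plunger has been pushed in (y of carrier in the frame of track below -0.098 m and x of carrier in the frame of track above 0.035 m and value of joint plunger below 0.004 m), for 0.02 s.
At the end, for the whole second after the job is handed in: the plunger is pushed in by at least 9.5 of its 12 mm, and the carrier is at rest on the last leg, its centre past x = 74 mm in the stand's frame, its vial hanging within 20 degrees of upright (value of joint plunger above 0.0095 m and x of carrier in the frame of track above 0.074 m and y of carrier in the frame of track below -0.098 m and angle between carrier's own z axis and vertical below 0.35 rad and linear speed of carrier below 0.03 m/s); the robot touches nothing.
It fails at once if the carrier rams or wrenches the rod, shield or stop with more than 60 N (contact force between carrier and track above 60 N).
It fails at once if the robot presses on the stand with more than 40 N (contact force between any of the fingers, the arm and track above 40 N).
It fails at once if the vial is tipped by more than 50 degrees (angle between carrier's own z axis and vertical above 0.87 rad).
It fails at once if a piece of glassware is shifted by more than 25 mm (distance of any of beaker, reagent_bottle, sample_jar from where it was at the start of the episode above 0.025 m).
It also fails if it takes over 61 s, if anything falls off the work surface, if the arm or the gripper's body presses on something with over 40 N, if the wrist force passes 120 N, or if a joint passes its speed limit or range.

ROBOT

A 6-joint arm with a two-finger parallel gripper is mounted at the origin on the work surface. World frame = base frame: x ahead of the robot, y to its left, z up, the work surface at z = 0. Lengths are in mm, angles in rad, forces in N, time in s.
With the tool pointing down it reaches from about 300 to 775 mm from the base axis. Payload 14.6 kg.
Tool frame: the origin (TCP) lies at the very end of the fingers, on their centre line; the grasp point (between the pads) lies 19 mm behind it; z points along the fingers, y is the direction in which the jaws open and shut (so a half turn about z gives the same grasp; the last joint's range is limited). The gripper opens to 94 mm and grips with 3 to 60 N. Pads are 16 mm wide; open, the fingers measure 119 mm over their backs; the gripper's body (75 mm by 177 mm) begins 78 mm behind the grasp point.
Start: joints at [1.16, 0.3, 1.521, -0, 1.321, -0.067], TCP at [185.384, 517.805, 176.046] pointing down, gripper open.
Joint ranges: [-3.03, 3.03], [-0.79, 2.21], [0.23, 2.52], [-1.04, 4.18], [0, 3.07], [-2.55, 2.55]. Speed limits (rad/s): [2.22, 2.22, 2.57, 3.14, 3.14, 3.14].

INTERFACE

Orientations are given as [roll, pitch, yaw] about the fixed x, y, z axes, in that order (R = Rz(yaw) Ry(pitch) Rx(roll)).
In Python, from cell import manip gives the robot as it stands.
- The arm moves only by the shell command python3 -m pendant 'ROWS' [FORCE]. ROWS is JSON, a list of rows, each an object with "claw": the finger opening in m, from 0 to 0.094; "delta_pos": the shift along the tool's x, y, z in m, a list of three; "rotation": the turn, a rotation vector about the tool's x, y, z in rad, a list of three. A call has 1 to 10 rows; each row is the pose to reach, as a shift and turn from the pose measured when the call began, along the tool's axes at that moment; what a row does not reach only later rows make up. A row lasts 1/8 s, in which the tool goes at most 62.5 mm and 10.7 degrees, less where a joint would pass 70% of its speed; a pose out of reach is approached as far as the arm can. A call with a gripper value outside its range is refused whole. The fingers move at their own pace and stop on an object; FORCE is the grip in N (left out, the last holds). Time passes only in rows, so rows that repeat a pose let the fingers close. It gives the time, the measured TCP pose, the force and the opening at its end, in the units of the state.
- manip.read_state(): the state, without advancing time (a new reading comes with each control period).
- manip.camera(name): name is "side" or "top"; returns the picture (400x640x3 uint8, red, green, blue); there is no depth.
- manip.camera_model(name): a dict with "fx", "fy", "cx", "cy" (pixels), "cam_to_world" (4x4, takes a point from camera to world coordinates). Camera axes: x right, y up, looking along -z (the intrinsics and any distortion apply to the point x, -y, -z); pixel columns grow to the right and rows downward; lengths in mm; the calibration is good to about 2 mm. A picture is of the moment at which its call begins. camera_model takes no time and is no camera call.
- manip.sign_off(): hands the job in, once; it reports no verdict.
The state is a dict: "clock": time; "joints": joint angles; "qd": joint speeds; "effort": joint torques, N m; "eef_pos": TCP position; "eef_rot": TCP orientation; "wrist_force": force on the tool from outside, world axes, zero at the start; "moment": the same for the moment, N m; "finger_gap": finger opening in mm.
Only numpy, scipy, OpenCV 4.12 (cv2) and the standard library are available. Lean on these libraries where they do the work, as an engineer would, in place of code of your own. Each camera call takes 0.05 s, during which the arm holds its last target.

## Working session

There is one attempt and no reset: what is moved stays moved. The work goes in short steps, Python scripts to look and compute and a shell command to move; the robot and the scene stay as the last step left them, time stands still between calls to the robot, and variables do not carry over. Pictures are saved under pics/ and viewed, and the job is handed in when it is done.

```bash
ls; mkdir -p pics; python3 - <<'E'
from cell import manip
import cv2,numpy as np
print(manip.read_state())
for n in ("side","top"):
    im=manip.camera(n); cv2.imwrite(f"pics/{n}0.png",im[:,:,::-1]); 
    m=manip.camera_model(n); print({k:(np.round(v,4).tolist() if hasattr(v,'__len__') and not isinstance(v,str) else v) for k,v in m.items()})
E
```

```text
pics
{'clock': 0.0, 'joints': array([ 1.16039432e+00,  3.00458258e-01,  1.52155361e+00,  6.88073647e-06,
        1.32067520e+00, -6.66170800e-02]), 'qd': array([-9.08144237e-04,  3.21808610e-05, -8.50876630e-05,  2.80900974e-04,
       -1.69160971e-04,  2.77981408e-04]), 'effort': array([ 6.46163589e-04, -5.31802905e+01, -3.52740061e+01,  7.08806422e-02,
        2.44899967e-02, -1.31711677e-04]), 'eef_pos': array([185.27820872, 517.55937794, 175.5050065 ]), 'eef_rot': array([-3.14050111e+00, -7.95026865e-05,  2.79780597e+00]), 'wrist_force': array([-0.44222944, -0.25827222,  0.39687259]), 'moment': array([-0.01195977, -0.0236032 ,  0.02768678]), 'finger_gap': 93.6528850937542}
{'fx': 390.76902305280026, 'fy': 390.76902305280026, 'cx': 320.35697281511847, 'cy': 200.30801119386877, 'cam_to_world': [[-0.9759, 0.1321, -0.174, 394.922], [-0.2172, -0.5038, 0.8361, 777.2907], [0.0228, 0.8537, 0.5203, 554.5899], [0.0, 0.0, 0.0, 1.0]]}
{'fx': 443.33498012965623, 'fy': 443.33498012965623, 'cx': 317.55056451687386, 'cy': 200.98716146052385, 'cam_to_world': [[-0.0202, 0.9925, -0.1204, 420.0587], [-0.9998, -0.0192, 0.0098, -6.1326], [0.0074, 0.1206, 0.9927, 1397.7853], [0.0, 0.0, 0.0, 1.0]]}
```

View pics/side0.png

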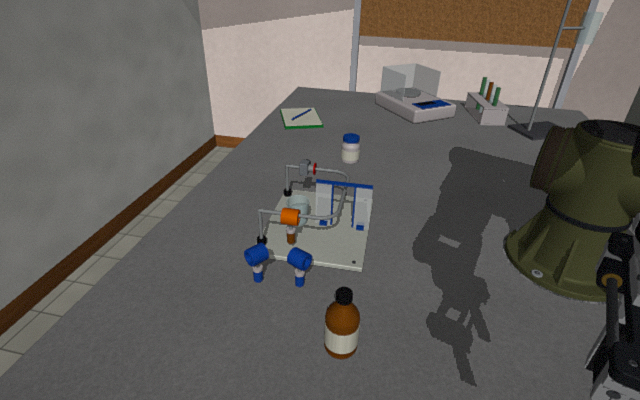

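View pics/top0.png

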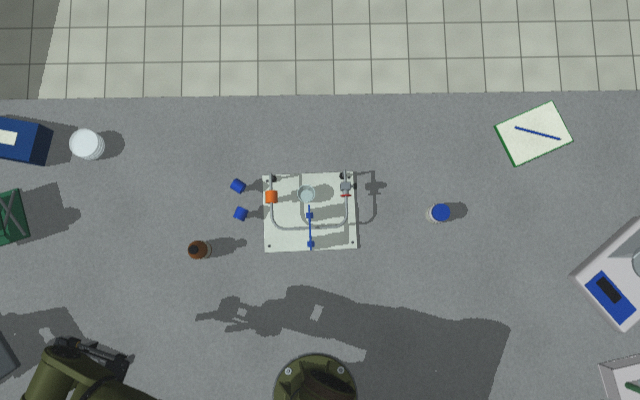

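The carrier is the orange ring with the amber vial at side (290,217) / top (271,197). The blue rings at side (257,256) and (300,260) are decoys. I'll enlarge to confirm.

```bash
python3 - <<'E'
import cv2
t=cv2.imread("pics/top0.png")[160:262,220:380]; cv2.imwrite("pics/top0c.png",cv2.resize(t,None,fx=5,fy=5,interpolation=cv2.INTER_CUBIC))
t=cv2.imread("pics/side0.png")[145:295,230:390]; cv2.imwrite("pics/side0c.png",cv2.resize(t,None,fx=4,fy=4,interpolation=cv2.INTER_CUBIC)) 
E
```

```text
(no output)
```

View pics/top0c.png

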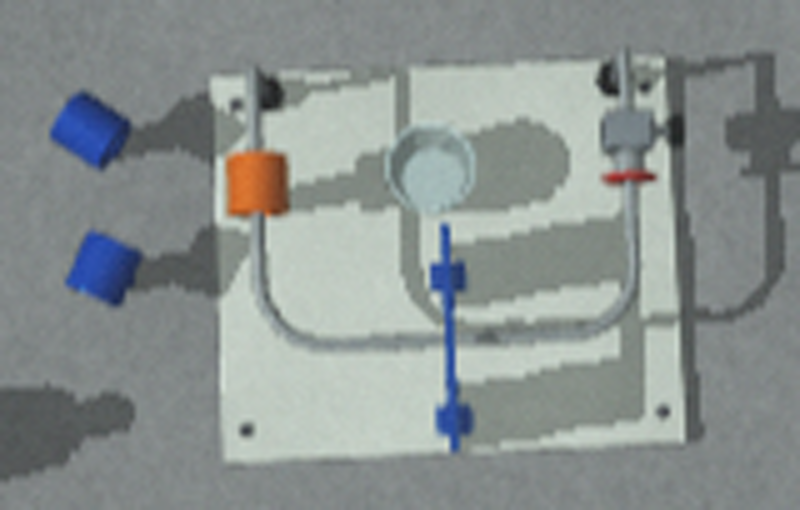

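View pics/side0c.png

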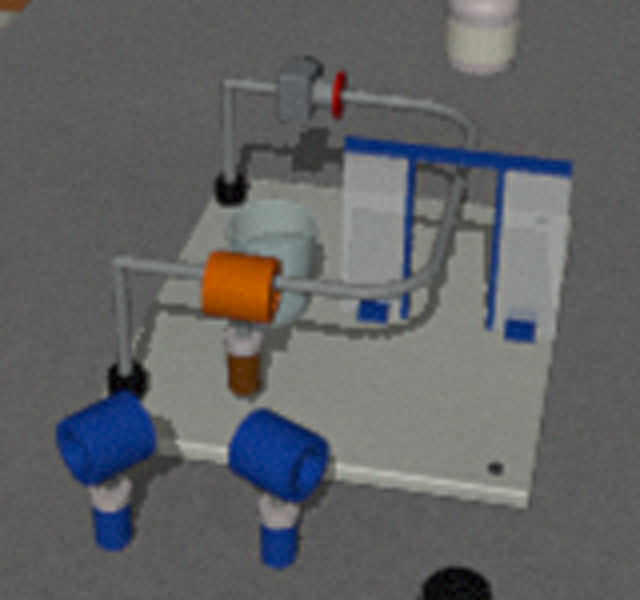

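The crop confirms it: orange ring at top crop (258,183) with the amber vial under it. The red disc is at crop (628,177) and the shield's blue rim runs along x≈450 in the crop. Next I measure the stand pose.

```bash
cat > h.py <<'E'
import numpy as np,cv2
from cell import manip
M={n:manip.camera_model(n) for n in("side","top")}
def ray(n,u,v):
    m=M[n];T=np.array(m["cam_to_world"]);d=np.array([(u-m["cx"])/m["fx"],-(v-m["cy"])/m["fy"],-1.]);return T[:3,3],T[:3,:3]@d
def onz(n,u,v,z):
    o,d=ray(n,u,v);return (o+d*(z-o[2])/d[2])
def proj(n,p):
    m=M[n];T=np.array(m["cam_to_world"]);q=T[:3,:3].T@(np.array(p)-T[:3,3]);return np.array([m["cx"]+m["fx"]*q[0]/-q[2],m["cy"]-m["fy"]*q[1]/-q[2]])
def tri(u1,u2):
    o,d=ray("side",*u1);p,e=ray("top",*u2);A=np.stack([d,-e],1);s=np.linalg.lstsq(A,p-o,rcond=None)[0];a=o+d*s[0];b=p+e*s[1];return (a+b)/2,np.linalg.norm(a-b)
E
python3 - <<'E'
from h import *
print([k for k in M["top"]])
im=cv2.imread("pics/top0.png");hsv=cv2.cvtColor(im,cv2.COLOR_BGR2HSV).astype(int)
g=im.astype(float).mean(2)
def cen(w,ax): 
    return (w*np.arange(len(w))).sum()/w.sum()
# first leg rows 204..216
L1=[];L3=[]
for v in range(206,216):
    for (a,b,L) in((264,281,L1),(338,355,L3)):
        r=g[v,a:b]; w=np.clip(np.median(r)-15-r,0,None)
        if w.sum()>0 : L.append(onz("top",a+cen(w,0),v,100)[:2])
C=[]
for u in list(range(284,305)):
    r=g[218:238,u];w=np.clip(np.median(r)-15-r,0,None)
    if w.sum()>0: C.append(onz("top",u,218+cen(w,0),100)[:2])
for n,L in(("L1",L1),("L3",L3),("C",C)):
    print(n,np.round(np.array(L)).tolist())
# blue
b=(hsv[...,0]>100)&(hsv[...,0]<130)&(hsv[...,1]>150)
b[:,:295]=0;b[:,330:]=0;ys,xs=np.nonzero(b)
for y in np.unique(ys): print(y,xs[ys==y].tolist(),end=';')
print()
o=((hsv[...,0]>5)&(hsv[...,0]<20)&(hsv[...,1]>180)); o[:, :255]=0;o[:,290:]=0
ys,xs=np.nonzero(o);print("orange",xs.mean(),ys.mean(),xs.min(),xs.max(),ys.min(),ys.max(),onz("top",xs.mean(),ys.mean(),105))
r=((hsv[...,0]<5)|(hsv[...,0]>170))&(hsv[...,1]>120);r[:,:330]=0;r[:,365:]=0;ys,xs=np.nonzero(r);print("red",xs,ys,onz("top",xs.mean(),ys.mean(),112))
# plate
w=((g>150)&(hsv[...,1]<40)).astype(np.uint8);w[:160]=0;w[260:]=0;w[:,:250]=0;w[:,370:]=0
c=max(cv2.findContours(w,0,2)[0],key=cv2.contourArea);print(cv2.minAreaRect(c))
print("side",[ (proj("side",p)).round(1).tolist() for p in ([400,0,100],)])
E
```

```text
['fx', 'fy', 'cx', 'cy', 'cam_to_world']
L1 [[565.0, 125.0], [562.0, 121.0], [559.0, 123.0], [557.0, 126.0], [554.0, 126.0], [551.0, 127.0], [548.0, 127.0], [545.0, 127.0], [542.0, 126.0], [539.0, 125.0]]
L3 [[561.0, -103.0], [558.0, -99.0], [555.0, -105.0], [552.0, -105.0], [549.0, -105.0], [546.0, -105.0], [543.0, -105.0], [540.0, -105.0], [537.0, -105.0], [534.0, -105.0]]
C [[499.0, 81.0], [499.0, 78.0], [498.0, 75.0], [498.0, 72.0], [498.0, 69.0], [498.0, 66.0], [498.0, 63.0], [498.0, 60.0], [498.0, 57.0], [499.0, 55.0], [500.0, 52.0], [499.0, 49.0], [499.0, 46.0], [499.0, 43.0], [498.0, 40.0], [499.0, 37.0], [500.0, 34.0], [501.0, 31.0], [511.0, 28.0], [513.0, 25.0], [513.0, 22.0]]
206 [309];207 [309];208 [309];209 [309];210 [309];211 [309];212 [309];213 [306, 307, 308, 309, 310, 311, 312];214 [306, 307, 308, 309, 311];215 [306, 307, 308, 309, 310, 311, 312];216 [307, 308, 309, 311, 312];217 [307, 308, 309, 310, 311];218 [309, 310];219 [309, 310];220 [309, 310];221 [309];222 [309];223 [309];224 [309];225 [309, 310];226 [309, 310];227 [309, 310];228 [309, 310];229 [310];230 [310];231 [310];232 [310];233 [310];234 [310];235 [310];236 [310];237 [310];238 [310];239 [310];240 [310];241 [309, 310, 311];242 [308, 309, 310, 311, 312, 313];243 [308, 309, 310, 311, 312];244 [308, 309, 310, 311];245 [308, 309, 310, 311, 312, 313];246 [309, 310, 311];247 [310];248 [310, 311];
orange 269.63157894736844 196.32631578947368 266 274 191 202 [593.36773329 121.65676256 105.        ]
red [342 343 344 345 346 347 348 349 350] [195 195 195 195 195 195 195 195 195] [ 592.04444398 -102.4434124   112.        ]
((308.87213134765625, 199.38526916503906), (53.43550109863281, 73.2174301147461), 86.90594482421875)
side [[388.0, 198.5]]
```

```bash
python3 - <<'E'
from h import *
f=lambda X,Y,z:onz("top",(X+.5)/5-.5+220,(Y+.5)/5-.5+160,z)[:2]
P=[f(*p,12) for p in((210,75),(668,56),(686,442),(223,462))]
print(np.round(P,1).tolist(), [np.linalg.norm(P[i]-P[(i+1)%4]).round(1) for i in range(4)])
for i in range(4):
    d=P[(i+1)%4]-P[i];print(np.degrees(np.arctan2(d[1],d[0])))
c=np.mean(P,0);print("plate c",c)
a,b=onz("top",308.8,205.5,130)[:2],onz("top",310.6,248.5,130)[:2]
print("shield",a,b,(a+b)/2,np.linalg.norm(a-b),np.degrees(np.arctan2(*(a-b)[::-1])))
for n,p in dict(L1a=(258,235),L1b=(262,290),Ca=(310,344),Cb=(400,341),Cc=(560,333),L3a=(632,200),L3b=(632,285),post3=(626,50),post1=(253,70)).items(): print(n,f(*p,100).round(1))
for n,p in dict(red=(628,177)).items(): print(n,f(*p,100).round(1))
print("clampblock",f(628,130,117).round(1))
E
```

```text
[[675.8, 155.8], [682.5, -135.0], [438.5, -138.9], [431.9, 148.9]] [np.float64(290.8), np.float64(244.1), np.float64(287.9), np.float64(243.9)]
-88.66800901405908
-179.0838517920944
91.30431649421946
1.6048308811712946
plate c [557.17257925   7.71074409]
shield [561.22869212   6.80763077] [438.13605027   3.88720476] [499.68237119   5.34741776] 123.12728116322556 1.3591121005620996
L1a [563.5 117.8]
L1b [531.  115.7]
Ca [498.7  87.9]
Cb [499.4  35.2]
Cc [502.3 -58.6]
L3a [ 580. -103.]
L3b [ 529.6 -101.6]
post3 [ 670.  -101.9]
post1 [662.1 120. ]
red [ 593.7 -101. ]
clampblock [ 619.1 -100.5]
```

```bash
python3 - <<'E'
from h import *
P={}
for n in("top","side"):
    im=cv2.imread(f"pics/{n}0.png");hsv=cv2.cvtColor(im,cv2.COLOR_BGR2HSV)
    m=cv2.inRange(hsv,(5,170,120),(18,255,255)); 
    k,l,s,c=cv2.connectedComponentsWithStats(m)
    for i in range(1,k):
        if s[i,4]>30: print(n,s[i],c[i])
    m2=cv2.inRange(hsv,(0,120,80),(4,255,255))|cv2.inRange(hsv,(172,120,80),(180,255,255))
    k,l,s,c=cv2.connectedComponentsWithStats(m2)
    for i in range(1,k):
        if s[i,4]>4: print(n,'red',s[i],c[i])
psi=np.radians(1.45);O=np.array([500.5,6.0,0]);R=np.array([[np.cos(psi),-np.sin(psi),0],[np.sin(psi),np.cos(psi),0],[0,0,1]])
for q in [(40,110,100),(165,110,100),(0,70,100),(0,-70,100),(40,-110,100),(165,-110,100),(65,0,130),(-65,0,130),(-24,0,12),(24,0,12)]:
    w=O+R@np.array(q); 
    print(q,w.round(1),"side4x crop",((proj("side",w)-[230,145])*4+1.5).round(0),"top5x",((proj("top",w)-[220,160])*5+2).round(0))
E
```

```text
top [266 191  10  12 105] [270.06666667 196.34285714]
top red [342 194   9   2  11] [346.09090909 194.81818182]
side [281 208  18  17 247] [288.9757085  215.85425101]
side red [313 163   3  11  22] [313.77272727 168.        ]
(40, 110, 100) [537.7 117.  100. ] side4x crop [351. 293.] top5x [260. 279.]
(165, 110, 100) [662.7 120.1 100. ] side4x crop [121. 263.] top5x [253.  69.]
(0, 70, 100) [498.7  76.  100. ] side4x crop [439. 262.] top5x [330. 344.]
(0, -70, 100) [502.3 -64.  100. ] side4x crop [473. 141.] top5x [569. 333.]
(40, -110, 100) [ 543.3 -103.   100. ] side4x crop [419. 105.] top5x [634. 262.]
(165, -110, 100) [668.2 -99.8 100. ] side4x crop [230.  85.] top5x [623.  53.]
(65, 0, 130) [565.5   7.6 130. ] side4x crop [347. 139.] top5x [444. 222.]
(-65, 0, 130) [435.5   4.4 130. ] side4x crop [575. 165.] top5x [454. 449.]
(-24, 0, 12) [476.5   5.4  12. ] side4x crop [489. 328.] top5x [453. 385.]
(24, 0, 12) [524.5   6.6  12. ] side4x crop [410. 318.] top5x [450. 309.]
```

```bash
cat >> h.py <<'E'
psi=np.radians(1.45);O=np.array([500.5,6.0,0]);R=np.array([[np.cos(psi),-np.sin(psi),0],[np.sin(psi),np.cos(psi),0],[0,0,1]])
def tw(q): return O+R@np.array(q,float)
def wt(p): return R.T@(np.array(p)-O)
def st():
    s=manip.read_state();p=s["eef_pos"];y=s["eef_rot"][2]
    print("t%.2f"%s["clock"],"world",p.round(1),"yaw-psi deg",round(np.degrees(y-psi),2),"rp",s["eef_rot"][:2].round(3),"track",wt(p).round(1),"F(track)",(R.T@s["wrist_force"]).round(1),"M",s["moment"].round(2),"gap",round(s["finger_gap"],1),"j6 %.2f"%s["joints"][5]);return s
def go(q,yawdeg):
    """rel tool move to track TCP pose q with yaw (track deg)"""
    s=manip.read_state();y=s["eef_rot"][2];d=tw(q)-s["eef_pos"]
    Rt=cv2.Rodrigues(np.zeros(3))[0]
    from scipy.spatial.transform import Rotation as RR
    T=RR.from_euler("xyz",s["eef_rot"]); G=RR.from_euler("xyz",[np.pi,0,np.radians(yawdeg)+psi])
    return (T.inv().apply(d)/1000).round(4),(T.inv()*G).as_rotvec().round(3)
E
python3 - <<'E'
from h import *
for a,b in(((289.0,215.9),(270.4,196.3)),((313.8,168),(346.1,194.8))):
    p,e=tri(a,b);print(p.round(1),e.round(1),wt(p).round(1))
st();print(go((95,110,140),0.))
E
```

```text
[596.2 120.5  97.2] 3.6 [ 98.6 112.1  97.2]
[ 595.9 -103.3  101.1] 3.6 [  92.6 -111.7  101.1]
t0.10 world [185.3 517.6 175.6] yaw-psi deg 158.85 rp [-3.141 -0.   ] track [-302.2  519.4  175.6] F(track) [ 0.4 -0.1  0.4] M [ 0.05 -0.01 -0.02] gap 94.1 j6 -0.07
(array([-0.5181, -0.2385,  0.0358]), array([-0.000e+00,  1.000e-03,  2.773e+00]))
```

```bash
python3 -m pendant '[{"claw":0.07,"delta_pos":[-0.05,-0.024,-0.02],"rotation":[0,0,0.17]},{"claw":0.07,"delta_pos":[-0.10,-0.047,-0.02],"rotation":[0,0,0.34]},{"claw":0.07,"delta_pos":[-0.15,-0.07,-0.02],"rotation":[0,0,0.51]},{"claw":0.07,"delta_pos":[-0.20,-0.094,-0.02],"rotation":[0,0,0.68]},{"claw":0.07,"delta_pos":[-0.25,-0.118,-0.02],"rotation":[0,0,0.85]},{"claw":0.07,"delta_pos":[-0.30,-0.141,-0.02],"rotation":[0,0,1.02]},{"claw":0.07,"delta_pos":[-0.35,-0.165,-0.02],"rotation":[0,0,1.19]},{"claw":0.07,"delta_pos":[-0.40,-0.188,-0.02],"rotation":[0,0,1.36]},{"claw":0.07,"delta_pos":[-0.45,-0.21,-0.02],"rotation":[0,0,1.53]},{"claw":0.07,"delta_pos":[-0.48,-0.23,-0.02],"rotation":[0,0,1.7]}]' 20; python3 - <<'E'
from h import *
st();print(go((103,110,140),0.))
E
```

```text
clock: 1.35
eef_pos: [560.8, 137.4, 195.1]
eef_rot: [-3.141, 0.002, 1.091]
wrist_force: [0.3, 0.3, -1.1]
finger_gap: 70.4
t1.35 world [560.8 137.4 195.1] yaw-psi deg 61.06 rp [-3.141e+00  2.000e-03] track [ 63.6 129.8 195.1] F(track) [ 0.3  0.3 -1.1] M [-0.08  0.12 -0.04] gap 70.4 j6 0.66
(array([0.0018, 0.0441, 0.055 ]), array([0.   , 0.002, 1.066]))
```

```bash
python3 -m pendant '[{"claw":0.06,"delta_pos":[0.0005,0.01,0],"rotation":[0,0,0.16]},{"claw":0.06,"delta_pos":[0.001,0.02,0],"rotation":[0,0,0.32]},{"claw":0.06,"delta_pos":[0.0015,0.03,0],"rotation":[0,0,0.48]},{"claw":0.06,"delta_pos":[0.0018,0.0441,0],"rotation":[0,0,0.64]},{"claw":0.06,"delta_pos":[0.0018,0.0441,0],"rotation":[0,0,0.8]},{"claw":0.06,"delta_pos":[0.0018,0.0441,0],"rotation":[0,0,0.95]},{"claw":0.06,"delta_pos":[0.0018,0.0441,0.02],"rotation":[0,0,1.066]},{"claw":0.06,"delta_pos":[0.0018,0.0441,0.04],"rotation":[0,0,1.066]},{"claw":0.06,"delta_pos":[0.0018,0.0441,0.055],"rotation":[0,0,1.066]},{"claw":0.06,"delta_pos":[0.0018,0.0441,0.055],"rotation":[0,0,1.066]}]'; python3 - <<'E'
from h import *
st();print(go((103,110,75),0.))
for n in("side","top"):
    im=manip.camera(n)[:,:,::-1]
    c=im[100:300,220:420] if n=="side" else im[120:270,220:380]
    cv2.imwrite(f"pics/{n}1.png",cv2.resize(c,None,fx=3 if n=="side" else 4,fy=3 if n=="side" else 4,interpolation=cv2.INTER_CUBIC))
E
```

```text
clock: 2.6
eef_pos: [600.2, 118.5, 138.9]
eef_rot: [3.14, 0.004, 0.025]
wrist_force: [-0.5, -1.2, 0.5]
finger_gap: 59.6
t2.60 world [600.2 118.5 138.9] yaw-psi deg -0.01 rp [3.14  0.004] track [102.5 109.9 138.9] F(track) [-0.6 -1.2  0.5] M [ 0.01  0.18 -0.01] gap 59.6 j6 1.68
(array([ 0.0007, -0.0001,  0.0639]), array([ 0.001,  0.004, -0.   ]))
```

View pics/side1.png

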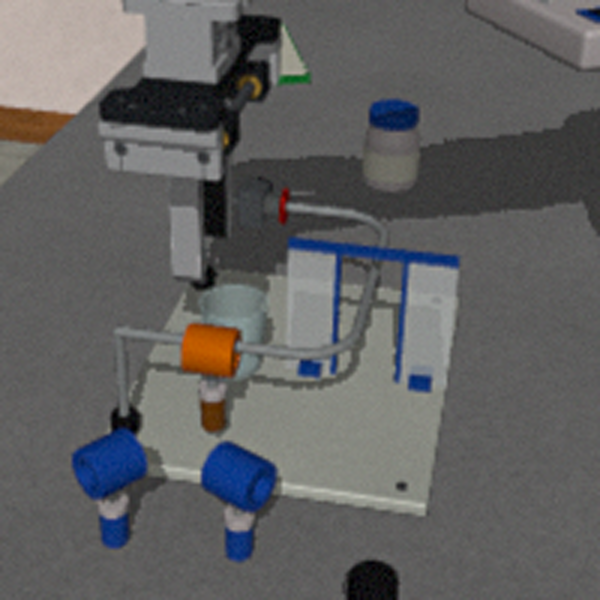

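View pics/top1.png

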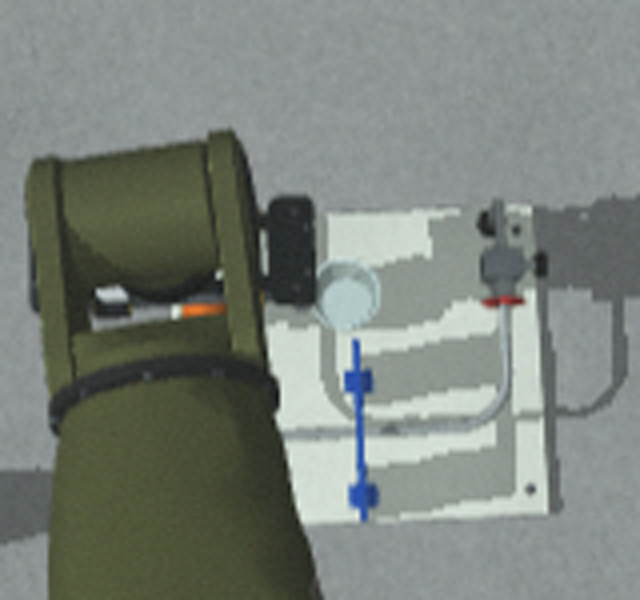

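```bash
python3 - <<'E'
from h import *
f=lambda q:((proj("side",tw(q))-[220,100])*3+1).round(0)
for q in [(103,146,139),(95,146,139),(111,146,139)]+[(x,110,112) for x in(77,113)]+[(x,128,94) for x in(77,95,113)]: print(q,f(q))
E
```

```text
(103, 146, 139) [190. 323.]
(95, 146, 139) [201. 325.]
(111, 146, 139) [178. 322.]
(77, 110, 112) [241. 334.]
(113, 110, 112) [191. 327.]
(77, 128, 94) [235. 369.]
(95, 128, 94) [210. 366.]
(113, 128, 94) [185. 363.]
```

```bash
python3 - <<'E'
from h import *
im=manip.camera("side")[:,:,::-1]
cv2.imwrite("pics/side2.png",cv2.resize(im[95:235,245:325],None,fx=6,fy=6,interpolation=cv2.INTER_CUBIC)[:600+200][:800])
cv2.imwrite("pics/side2.png",cv2.resize(im[135:235,245:325],None,fx=6,fy=6,interpolation=cv2.INTER_CUBIC))
for y in(74,80,140,146):
  for z in (139,158,236): print(y,z,((proj("side",tw((103,y,z)))-[245,135])*6+2.5).round(0))
E
```

```text
74 139 [285. 331.]
74 158 [284. 284.]
74 236 [281.  79.]
80 139 [281. 339.]
80 158 [280. 292.]
80 236 [276.  86.]
140 139 [235. 427.]
140 158 [233. 378.]
140 236 [227. 163.]
146 139 [230. 437.]
146 158 [228. 388.]
146 236 [221. 171.]
```

View pics/side2.png

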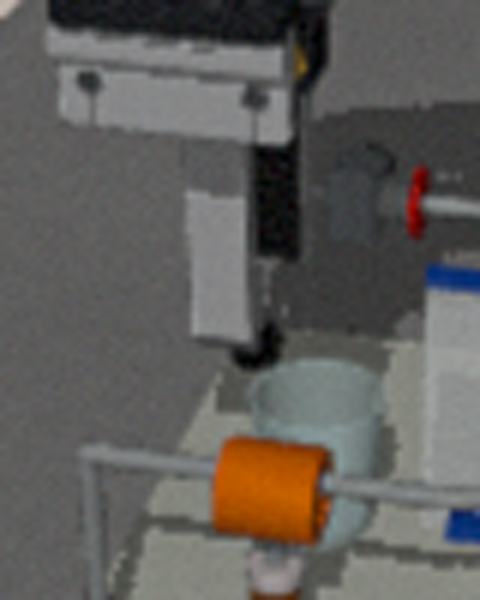

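```bash
python3 - <<'E'
from h import *
for z in(236,260,300): print(z,[wt(onz("top",220+X/4,120+Y/4,z)).round(0) for X,Y in((33,285),(315,250),(290,198),(290,305))])
g=lambda q:((proj("side",tw(q))-[245,135])*6+2.5).round(0)
for y in(110,146,170,198):
  for z in(236,256,276): print(y,z,g((65.5,y,z)),g((140.5,y,z)))
E
```

```text
236 [array([ 96., 210., 236.]), array([111.,  22., 236.]), array([147.,  38., 236.]), array([ 75.,  40., 236.])]
260 [array([ 93., 205., 260.]), array([107.,  22., 260.]), array([142.,  37., 260.]), array([ 72.,  39., 260.])]
300 [array([ 87., 197., 300.]), array([101.,  21., 300.]), array([135.,  35., 300.]), array([ 67.,  38., 300.])]
110 236 [366. 135.] [140. 111.]
110 256 [366.  77.] [137.  54.]
110 276 [367.  17.] [134.  -5.]
146 236 [340. 184.] [105. 158.]
146 256 [340. 124.] [101.  99.]
146 276 [339.  62.] [97. 38.]
170 236 [321. 219.] [ 79. 192.]
170 256 [320. 158.] [ 75. 132.]
170 276 [320.  95.] [71. 69.]
198 236 [297. 262.] [ 48. 234.]
198 256 [297. 200.] [ 43. 172.]
198 276 [296. 135.] [ 38. 108.]
```

Compared with the projected TCP, the fingertips look about 35 mm higher than the state says. I'll descend 35 mm, which is safe astride the ring under either reading, and look again before trusting z.

```bash
python3 -m pendant '[{"claw":0.06,"delta_pos":[0.0007,0,0.01],"rotation":[0,0.004,0]},{"claw":0.06,"delta_pos":[0.0007,0,0.02],"rotation":[0,0.004,0]},{"claw":0.06,"delta_pos":[0.0007,0,0.03],"rotation":[0,0.004,0]},{"claw":0.06,"delta_pos":[0.0007,0,0.035],"rotation":[0,0.004,0]},{"claw":0.06,"delta_pos":[0.0007,0,0.035],"rotation":[0,0.004,0]}]'; python3 - <<'E'
from h import *
st()
im=manip.camera("side")[:,:,::-1]
cv2.imwrite("pics/side3.png",cv2.resize(im[135:235,245:325],None,fx=6,fy=6,interpolation=cv2.INTER_CUBIC))
z=manip.read_state()["eef_pos"][2]
for y in(74,80,140,146): print(y,((proj("side",tw((103,y,z)))-[245,135])*6+2.5).round(0))
E
```

```text
clock: 3.38
eef_pos: [601.6, 118.6, 105.5]
eef_rot: [3.14, -0.003, 0.025]
wrist_force: [-0.0, 0.3, -1.0]
finger_gap: 60.1
t3.38 world [601.6 118.6 105.5] yaw-psi deg -0.01 rp [ 3.14e+00 -3.00e-03] track [103.9 110.  105.5] F(track) [-0.   0.3 -1. ] M [-0.02  0.17  0.02] gap 60.1 j6 1.68
74 [286. 410.]
80 [282. 419.]
140 [237. 510.]
146 [232. 520.]
```

View pics/side3.png

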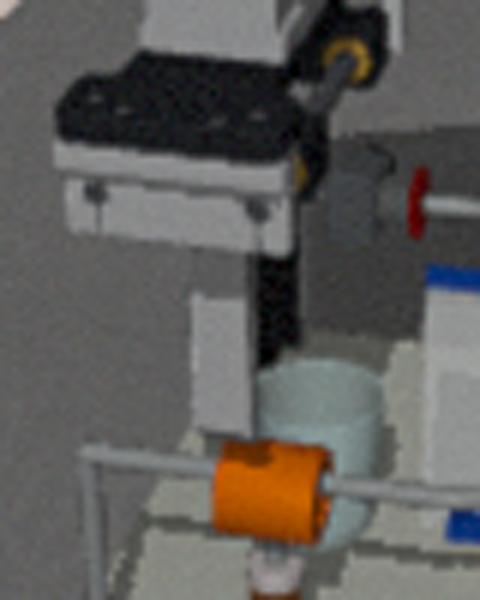

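The tip still sits about 35 mm above the reading (observed row 435, predicted about 525). Going lower stays clear under both hypotheses, so I'll keep going in steps.

```bash
python3 -m pendant '[{"claw":0.06,"delta_pos":[0,0,0.01],"rotation":[0,0,0]},{"claw":0.06,"delta_pos":[0,0,0.02],"rotation":[0,0,0]},{"claw":0.06,"delta_pos":[0,0,0.03],"rotation":[0,0,0]},{"claw":0.06,"delta_pos":[0,0,0.036],"rotation":[0,0,0]},{"claw":0.06,"delta_pos":[0,0,0.036],"rotation":[0,0,0]}]'; python3 - <<'E'
from h import *
st()
im=manip.camera("side")[:,:,::-1]
cv2.imwrite("pics/side4.png",cv2.resize(im[135:235,245:325],None,fx=6,fy=6,interpolation=cv2.INTER_CUBIC))
z=manip.read_state()["eef_pos"][2]
for y in(146,152): print(y,((proj("side",tw((103,y,z)))-[245,135])*6+2.5).round(0))
E
```

```text
clock: 4.05
eef_pos: [601.8, 118.5, 69.4]
eef_rot: [3.141, -0.003, 0.025]
wrist_force: [0.1, 0.1, 0.2]
finger_gap: 60.1
t4.05 world [601.8 118.5  69.4] yaw-psi deg -0.01 rp [ 3.141e+00 -3.000e-03] track [104.1 109.9  69.4] F(track) [0.1 0.1 0.2] M [-0.06  0.15 -0.05] gap 60.1 j6 1.68
146 [235. 606.]
152 [231. 616.]
```

View pics/side4.png

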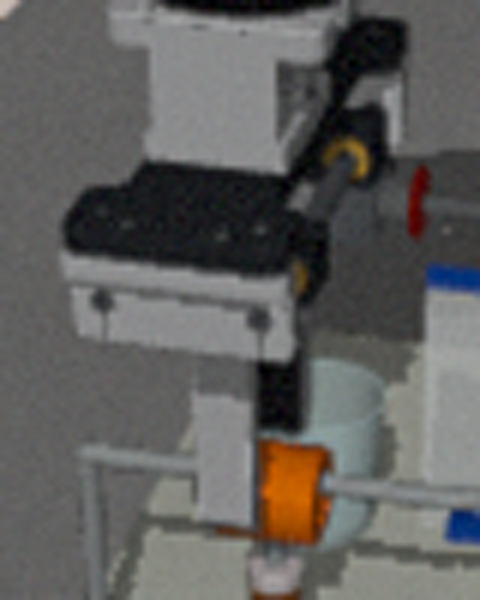

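```bash
python3 -m pendant '[{"claw":0.06,"delta_pos":[0,0,0.009],"rotation":[0,0,0]},{"claw":0.06,"delta_pos":[0,0,0.018],"rotation":[0,0,0]},{"claw":0.06,"delta_pos":[0,0,0.026],"rotation":[0,0,0]},{"claw":0.06,"delta_pos":[0,0,0.026],"rotation":[0,0,0]}]'; python3 - <<'E'
from h import *
st()
im=manip.camera("side")[:,:,::-1]
cv2.imwrite("pics/side5.png",cv2.resize(im[135:235,235:335],None,fx=6,fy=6,interpolation=cv2.INTER_CUBIC))
z=manip.read_state()["eef_pos"][2]
for y in(146,152): print(y,((proj("side",tw((103,y,z)))-[235,135])*6+2.5).round(0))
E
```

```text
clock: 4.6
eef_pos: [601.7, 118.5, 43.0]
eef_rot: [3.14, -0.002, 0.025]
wrist_force: [-0.4, 0.3, -0.4]
finger_gap: 59.8
t4.60 world [601.7 118.5  43. ] yaw-psi deg -0.01 rp [ 3.14e+00 -2.00e-03] track [104.  109.9  43. ] F(track) [-0.3  0.4 -0.4] M [-0.07  0.1   0.  ] gap 59.8 j6 1.68
146 [297. 667.]
152 [293. 677.]
```

View pics/side5.png

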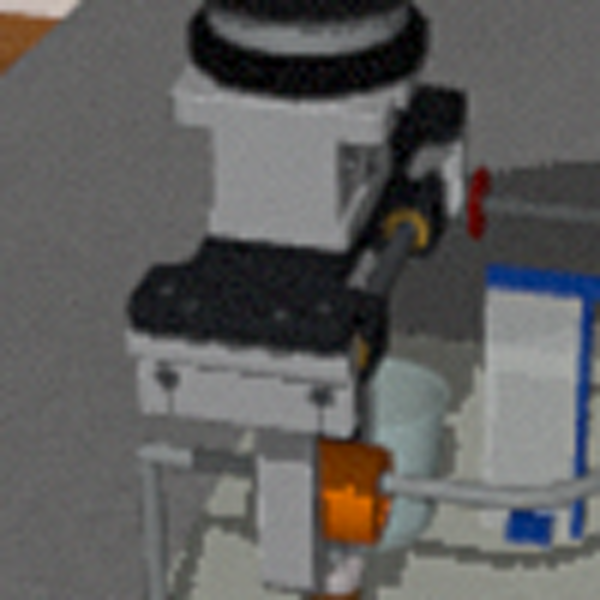

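```bash
python3 -m pendant '[{"claw":0.03,"delta_pos":[0,0,0],"rotation":[0,0,0]},{"claw":0.03,"delta_pos":[0,0,0],"rotation":[0,0,0]},{"claw":0.03,"delta_pos":[0,0,0],"rotation":[0,0,0]},{"claw":0.03,"delta_pos":[0,0,0],"rotation":[0,0,0]}]' 20; python3 - <<'E'
from h import *
st()
E
```

```text
clock: 5.15
eef_pos: [602.1, 118.5, 43.7]
eef_rot: [3.141, -0.003, 0.025]
wrist_force: [-0.3, -0.4, 1.4]
finger_gap: 34.1
t5.15 world [602.1 118.5  43.7] yaw-psi deg -0.01 rp [ 3.141e+00 -3.000e-03] track [104.4 109.9  43.7] F(track) [-0.3 -0.4  1.4] M [-0.03  0.22 -0.  ] gap 34.1 j6 1.68
```

```bash
python3 -m pendant '[{"claw":0.03,"delta_pos":[0,0,0],"rotation":[0,0,0]},{"claw":0.03,"delta_pos":[0,0,-0.002],"rotation":[0,0,0]},{"claw":0.03,"delta_pos":[0,0,-0.003],"rotation":[0,0,0]}]'; python3 - <<'E'
from h import *
st()
im=manip.camera("side")[:,:,::-1]
cv2.imwrite("pics/side6.png",cv2.resize(im[135:235,235:335],None,fx=6,fy=6,interpolation=cv2.INTER_CUBIC))
E
```

```text
clock: 5.52
eef_pos: [602.0, 118.5, 46.8]
eef_rot: [3.141, -0.003, 0.025]
wrist_force: [-0.1, -0.3, -1.5]
finger_gap: 34.4
t5.53 world [602.  118.5  46.8] yaw-psi deg -0.01 rp [ 3.141e+00 -3.000e-03] track [104.3 109.9  46.8] F(track) [-0.1 -0.3 -1.5] M [-0.05  0.09 -0.04] gap 34.4 j6 1.68
```

View pics/side6.png

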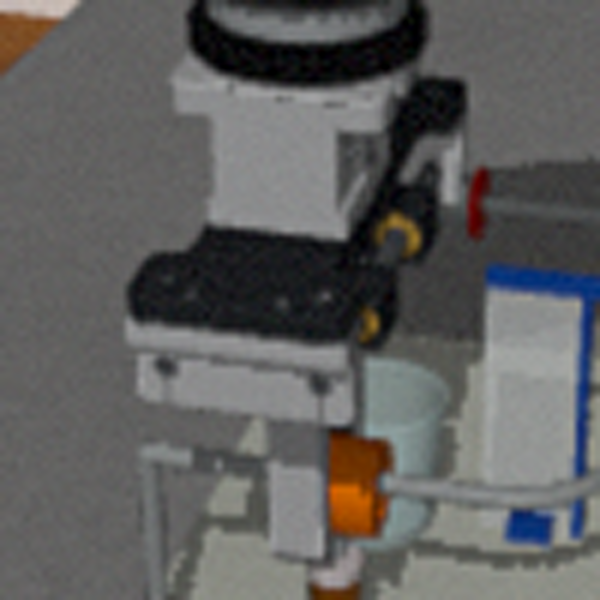

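```bash
python3 - <<'E'
from h import *
im=manip.camera("side")[:,:,::-1];hsv=cv2.cvtColor(im,cv2.COLOR_BGR2HSV)
m=cv2.inRange(hsv,(3,170,60),(20,255,255));m[:190,:]=0;m[228:]=0;m[:,:260]=0;m[:,320:]=0
ys,xs=np.nonzero(m);print(xs.max(),ys.min(),ys.max(),[ (y,xs[ys==y].min(),xs[ys==y].max()) for y in range(ys.min(),ys.max()+1)])
for xc in (91,93,95,97,99):
    a=np.linspace(0,2*np.pi,73);P=np.array([proj("side",tw((xc-18,110+18*np.cos(t),97+18*np.sin(t)))) for t in a])
    print(xc,P.max(0).round(1),P.min(0).round(1))
E
```

```text
Traceback (most recent call last):
ValueError: zero-size array to reduction operation minimum which has no identity
```

```bash
python3 - <<'E'
from h import *
im=manip.camera("side")[:,:,::-1];hsv=cv2.cvtColor(im,cv2.COLOR_BGR2HSV)
m=cv2.inRange(hsv,(3,170,60),(20,255,255));m[:190,:]=0;m[226:]=0;m[:,:260]=0;m[:,320:]=0
print([ (y,np.nonzero(m[y])[0].min(),np.nonzero(m[y])[0].max()) for y in range(190,227) if m[y].any()])
for xc in (91,93,95,97,99):
    a=np.linspace(0,2*np.pi,73);P=np.array([proj("side",tw((xc-18,110+18*np.cos(t),97+18*np.sin(t)))) for t in a])
    print(xc,P.max(0).round(1),P.min(0).round(1))
E
```

```text
[(190, np.int64(296), np.int64(296)), (207, np.int64(290), np.int64(292)), (208, np.int64(290), np.int64(296)), (209, np.int64(290), np.int64(298)), (210, np.int64(290), np.int64(298)), (211, np.int64(290), np.int64(299)), (212, np.int64(290), np.int64(299)), (213, np.int64(290), np.int64(297)), (214, np.int64(290), np.int64(297)), (215, np.int64(290), np.int64(296)), (216, np.int64(290), np.int64(297)), (217, np.int64(290), np.int64(297)), (218, np.int64(290), np.int64(298)), (219, np.int64(290), np.int64(298)), (220, np.int64(290), np.int64(298)), (221, np.int64(290), np.int64(298)), (222, np.int64(290), np.int64(297)), (223, np.int64(291), np.int64(297))]
91 [303.9 225.6] [299.9 208.6]
93 [303.  225.5] [299.  208.5]
95 [302.1 225.4] [298.  208.3]
97 [301.1 225.2] [297.1 208.2]
99 [300.2 225.1] [296.1 208.1]
```

```bash
cat >> h.py <<'E'
# rod centre line, s=0 at (165,110) going along
import math
def rod(s):
    a=math.pi/2*40
    if s<125: return (165-s,110.)
    s-=125
    if s<a: t=s/40; return (40-40*math.sin(t),70+40*math.cos(t))
    s-=a
    if s<140: return (0.,70-s)
    s-=140
    if s<a: t=s/40; return (40-40*math.cos(t),-70-40*math.sin(t))
    s-=a
    return (40+s,-110.)
def fit(s):
    P=np.array([rod(s+u) for u in np.linspace(-18,18,37)]);c=P.mean(0);d=P[-1]-P[0]
    h=np.degrees(np.arctan2(d[1],d[0]))%360  # heading 180->270->360
    if h<90:h+=360
    return c,h-180
def plan(ss,off,z,yaw0=None):
    for s in ss:
        c,y=fit(s);t=np.radians(y);q=(c[0]+off*np.cos(t),c[1]+off*np.sin(t),z)
        d,r=go(q,y);print("s%.0f c=%s yaw %.1f"%(s,c.round(1),y),(np.array(d)).round(4).tolist(),r.round(3).tolist())
E
python3 - <<'E'
from h import *
st();plan([76,84,92,100,107,113,119,125,130,135],7,48.5)
E
```

```text
t5.67 world [602.  118.5  46.8] yaw-psi deg -0.01 rp [ 3.141e+00 -3.000e-03] track [104.4 109.9  46.8] F(track) [ 0.5  1.1 -1.6] M [-0.03  0.13  0.  ] gap 34.4 j6 1.68
s76 c=[ 89. 110.] yaw 0.0 [-0.0084, -0.0001, -0.0018] [0.001, -0.003, -0.0]
s84 c=[ 81. 110.] yaw 0.0 [-0.0164, -0.0001, -0.0018] [0.001, -0.003, -0.0]
s92 c=[ 73. 110.] yaw 0.0 [-0.0244, -0.0001, -0.0018] [0.001, -0.003, -0.0]
s100 c=[ 65. 110.] yaw 0.0 [-0.0324, -0.0001, -0.0019] [0.001, -0.003, -0.0]
s107 c=[ 58. 110.] yaw 0.0 [-0.0394, -0.0001, -0.0019] [0.001, -0.003, -0.0]
s113 c=[ 52. 110.] yaw 0.7 [-0.0454, -0.0001, -0.0019] [0.001, -0.003, -0.013]
s119 c=[ 46.  109.8] yaw 2.9 [-0.0513, -0.0002, -0.0019] [0.001, -0.003, -0.05]
s125 c=[ 40.1 109.3] yaw 6.4 [-0.0573, -0.0001, -0.0019] [0.001, -0.003, -0.112]
s130 c=[ 35.2 108.6] yaw 10.5 [-0.0623, 0.0001, -0.002] [0.001, -0.003, -0.183]
s135 c=[ 30.5 107.5] yaw 15.6 [-0.0672, 0.0006, -0.002] [0.002, -0.003, -0.272]
```

```bash
python3 -m pendant '[{"claw":0.03,"delta_pos":[-0.005,0,-0.0018],"rotation":[0,0,0]},{"claw":0.03,"delta_pos":[-0.0124,0,-0.0018],"rotation":[0,0,0]},{"claw":0.03,"delta_pos":[-0.02,0,-0.0018],"rotation":[0,0,0]},{"claw":0.03,"delta_pos":[-0.028,0,-0.0018],"rotation":[0,0,0]},{"claw":0.03,"delta_pos":[-0.036,0,-0.0018],"rotation":[0,0,0]},{"claw":0.03,"delta_pos":[-0.042,0,-0.0018],"rotation":[0,0,0]},{"claw":0.03,"delta_pos":[-0.0454,0,-0.0018],"rotation":[0,0,-0.01]},{"claw":0.03,"delta_pos":[-0.0454,0,-0.0018],"rotation":[0,0,-0.01]}]' 20; python3 - <<'E'
from h import *
st()
im=manip.camera("side")[:,:,::-1]
cv2.imwrite("pics/side7.png",cv2.resize(im[135:235,255:375],None,fx=5,fy=5,interpolation=cv2.INTER_CUBIC))
plan([119,125,131,136,141,146,151,156,161,166],7,48.5)
E
```

```text
clock: 6.68
eef_pos: [556.6, 117.4, 48.5]
eef_rot: [3.141, -0.004, 0.035]
wrist_force: [0.3, -0.8, -1.6]
finger_gap: 34.5
t6.67 world [556.6 117.4  48.5] yaw-psi deg 0.58 rp [ 3.141 -0.004] track [ 58.9 110.   48.5] F(track) [ 0.3 -0.8 -1.6] M [-0.01  0.1   0.03] gap 34.5 j6 1.68
s119 c=[ 46.  109.8] yaw 2.9 [-0.006, -0.0002, -0.0001] [0.001, -0.004, -0.04]
s125 c=[ 40.1 109.3] yaw 6.4 [-0.012, -0.0002, -0.0001] [0.001, -0.004, -0.102]
s131 c=[ 34.3 108.4] yaw 11.4 [-0.0179, 0.0, -0.0001] [0.001, -0.003, -0.189]
s136 c=[ 29.5 107.2] yaw 16.7 [-0.0228, 0.0005, -0.0001] [0.002, -0.003, -0.282]
s141 c=[ 25.  105.5] yaw 23.0 [-0.0276, 0.0014, -0.0001] [0.002, -0.003, -0.391]
s146 c=[ 20.7 103.4] yaw 30.1 [-0.0323, 0.0027, -0.0001] [0.002, -0.003, -0.515]
s151 c=[ 16.6 100.7] yaw 37.2 [-0.0368, 0.0046, -0.0002] [0.002, -0.003, -0.64]
s156 c=[13.  97.6] yaw 44.4 [-0.0411, 0.0071, -0.0002] [0.002, -0.003, -0.765]
s161 c=[ 9.8 94. ] yaw 51.6 [-0.045, 0.01, -0.0002] [0.003, -0.003, -0.89]
s166 c=[ 7. 90.] yaw 58.7 [-0.0485, 0.0135, -0.0002] [0.003, -0.003, -1.015]
```

View pics/side7.png

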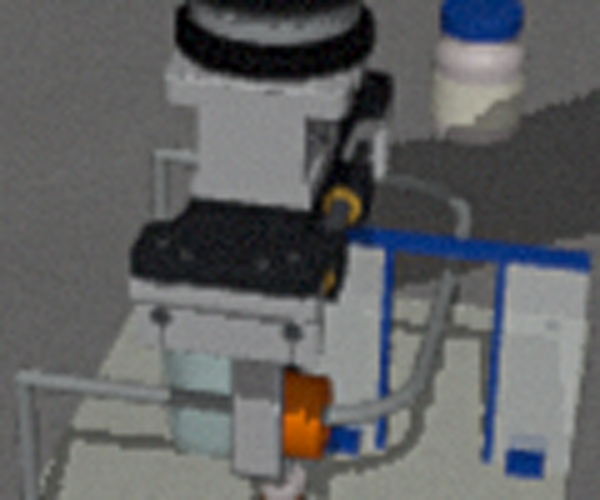

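```bash
python3 -m pendant '[{"claw":0.03,"delta_pos":[-0.006,-0.0002,0],"rotation":[0,0,-0.04]},{"claw":0.03,"delta_pos":[-0.012,-0.0002,0],"rotation":[0,0,-0.102]},{"claw":0.03,"delta_pos":[-0.0179,0,0],"rotation":[0,0,-0.189]},{"claw":0.03,"delta_pos":[-0.0228,0.0005,0],"rotation":[0,0,-0.282]},{"claw":0.03,"delta_pos":[-0.0276,0.0014,0],"rotation":[0,0,-0.391]},{"claw":0.03,"delta_pos":[-0.0323,0.0027,0],"rotation":[0,0,-0.515]},{"claw":0.03,"delta_pos":[-0.0323,0.0027,0],"rotation":[0,0,-0.515]}]'; python3 - <<'E'
from h import *
st()
plan([151,156,161,166,171,176,182,188,194,200,206],7,48.5)
E
```

```text
clock: 7.6
eef_pos: [524.6, 113.6, 48.4]
eef_rot: [3.139, -0.003, 0.549]
wrist_force: [-1.1, -0.5, -0.9]
finger_gap: 34.6
t7.60 world [524.6 113.6  48.4] yaw-psi deg 30.02 rp [ 3.139e+00 -3.000e-03] track [ 26.8 106.9  48.4] F(track) [-1.1 -0.5 -0.9] M [-0.03  0.06  0.07] gap 34.6 j6 1.17
s151 c=[ 16.6 100.7] yaw 37.2 [-0.005, -0.0006, -0.0001] [0.003, -0.002, -0.126]
s156 c=[13.  97.6] yaw 44.4 [-0.0099, -0.0006, -0.0001] [0.003, -0.002, -0.251]
s161 c=[ 9.8 94. ] yaw 51.6 [-0.0147, 0.0001, -0.0002] [0.003, -0.002, -0.376]
s166 c=[ 7. 90.] yaw 58.7 [-0.0195, 0.0013, -0.0002] [0.003, -0.002, -0.501]
s171 c=[ 4.8 85.8] yaw 65.9 [-0.024, 0.0032, -0.0002] [0.003, -0.002, -0.626]
s176 c=[ 3.1 81.2] yaw 72.3 [-0.0282, 0.0056, -0.0002] [0.004, -0.002, -0.738]
s182 c=[ 1.6 75.6] yaw 78.7 [-0.0329, 0.0092, -0.0002] [0.004, -0.001, -0.85]
s188 c=[ 0.7 69.8] yaw 83.7 [-0.0371, 0.0135, -0.0002] [0.004, -0.001, -0.937]
s194 c=[ 0.2 63.8] yaw 87.2 [-0.0408, 0.0181, -0.0002] [0.004, -0.001, -0.998]
s200 c=[ 0.  57.8] yaw 89.3 [-0.0442, 0.0231, -0.0002] [0.004, -0.001, -1.035]
s206 c=[ 0.  51.8] yaw 90.0 [-0.0473, 0.0282, -0.0002] [0.004, -0.001, -1.047]
```

```bash
python3 -m pendant '[{"claw":0.03,"delta_pos":[-0.005,-0.0006,0],"rotation":[0.003,-0.002,-0.126]},{"claw":0.03,"delta_pos":[-0.0099,-0.0006,0],"rotation":[0.003,-0.002,-0.251]},{"claw":0.03,"delta_pos":[-0.0147,0.0001,0],"rotation":[0.003,-0.002,-0.376]},{"claw":0.03,"delta_pos":[-0.0195,0.0013,0],"rotation":[0.003,-0.002,-0.501]},{"claw":0.03,"delta_pos":[-0.024,0.0032,0],"rotation":[0.003,-0.002,-0.626]},{"claw":0.03,"delta_pos":[-0.0282,0.0056,0],"rotation":[0.003,-0.002,-0.738]},{"claw":0.03,"delta_pos":[-0.0329,0.0092,0],"rotation":[0.003,-0.002,-0.85]},{"claw":0.03,"delta_pos":[-0.0371,0.0135,0],"rotation":[0.003,-0.002,-0.937]},{"claw":0.03,"delta_pos":[-0.0408,0.0181,0],"rotation":[0.003,-0.002,-0.998]},{"claw":0.03,"delta_pos":[-0.0442,0.0231,0],"rotation":[0.003,-0.002,-1.035]}]'; python3 - <<'E'
from h import *
st()
im=manip.camera("side")[:,:,::-1]
cv2.imwrite("pics/side8.png",cv2.resize(im[115:235,265:405],None,fx=5,fy=5,interpolation=cv2.INTER_CUBIC))
im=manip.camera("top")[:,:,::-1]
cv2.imwrite("pics/top8.png",cv2.resize(im[160:270,240:380],None,fx=5,fy=5,interpolation=cv2.INTER_CUBIC))
for y in(46,40,30,24): print(y,go((0,y,48.5),90.))
E
```

```text
clock: 8.85
eef_pos: [499.3, 70.6, 48.4]
eef_rot: [3.141, 0.001, 1.582]
wrist_force: [0.6, -0.3, -1.5]
finger_gap: 34.1
t8.85 world [499.3  70.6  48.4] yaw-psi deg 89.22 rp [3.141e+00 1.000e-03] track [ 0.4 64.6 48.4] F(track) [ 0.6 -0.3 -1.5] M [-0.08  0.04  0.02] gap 34.1 j6 0.06
46 (array([-0.0184, -0.0001, -0.0001]), array([ 0.   ,  0.001, -0.015]))
40 (array([-0.0244, -0.    , -0.0001]), array([ 0.   ,  0.001, -0.015]))
30 (array([-0.0344,  0.0001, -0.0001]), array([ 0.   ,  0.001, -0.015]))
24 (array([-0.0404,  0.0002, -0.0001]), array([ 0.   ,  0.001, -0.015]))
```

View pics/side8.png

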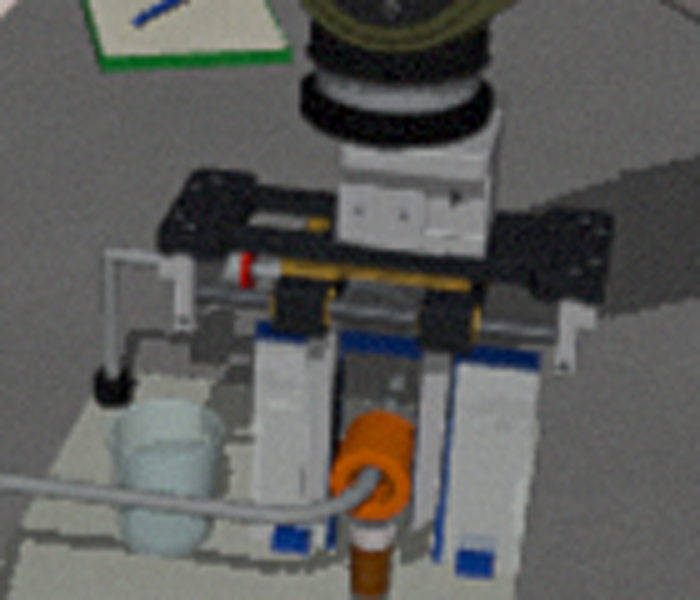

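View pics/top8.png

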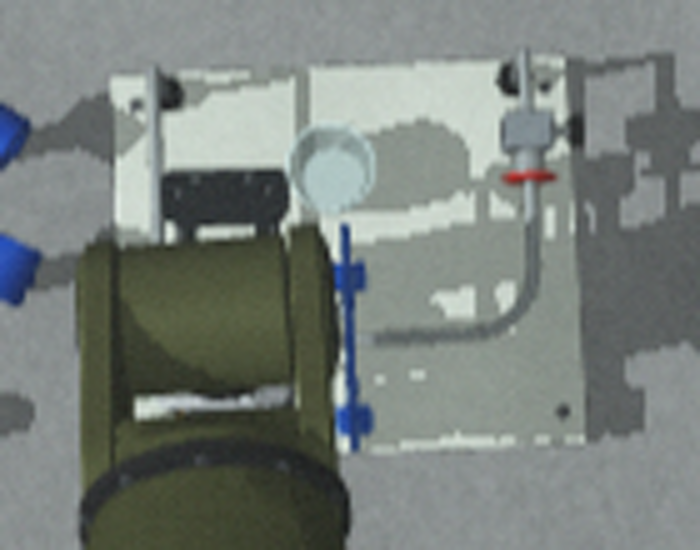

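```bash
python3 - <<'E'
from h import *
f=lambda q:((proj("side",tw(q))-[265,115])*5+2).round(0)
for q in [(-17,73,76),(-29,73,76),(-17,57,76),(17,73,76),(29,73,76),(-17,73,42),(-29,73,42)]: print(q,f(q))
for yc in(55,58,61):
  for zc in (96,99,102):
    a=np.linspace(0,2*np.pi,73);P=np.array([f((18*np.cos(t),yc+18,zc+18*np.sin(t))) for t in a]);print(yc,zc,P.min(0),P.max(0))
E
python3 - <<'E'
import cv2
im=cv2.imread("pics/side8.png")[300:600,230:520];cv2.imwrite("pics/side8b.png",cv2.resize(im,None,fx=2,fy=2))
E
```

```text
(-17, 73, 76) [408. 532.]
(-29, 73, 76) [436. 536.]
(-17, 57, 76) [413. 512.]
(17, 73, 76) [331. 523.]
(29, 73, 76) [304. 519.]
(-17, 73, 42) [404. 596.]
(-29, 73, 42) [431. 599.]
55 96 [331. 453.] [413. 524.]
55 99 [331. 447.] [414. 518.]
55 102 [331. 441.] [414. 513.]
58 96 [329. 457.] [412. 528.]
58 99 [330. 451.] [413. 522.]
58 102 [330. 445.] [413. 516.]
61 96 [328. 461.] [412. 532.]
61 99 [329. 455.] [412. 526.]
61 102 [329. 449.] [412. 520.]
```

View pics/side8b.png

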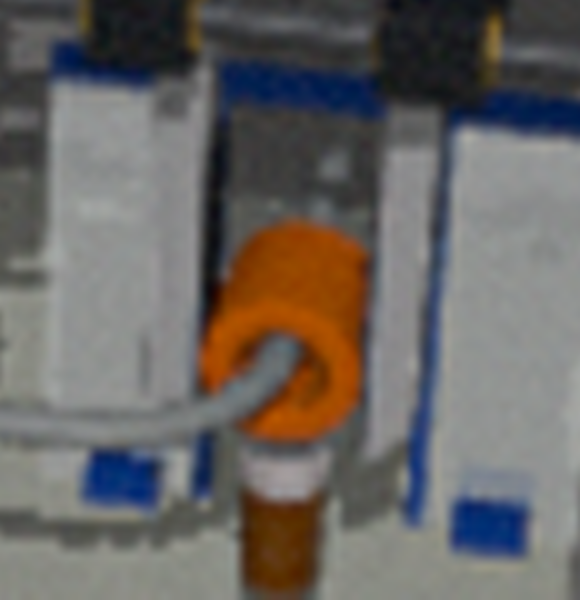

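Ring rear face at side8 (332–414, 450–520) agrees with centre y≈57, z≈99, and the fingertips again sit about 33 mm above the reading. I'll move on to just short of the shield.

```bash
python3 -m pendant '[{"claw":0.03,"delta_pos":[-0.006,0,0],"rotation":[0,0,-0.015]},{"claw":0.03,"delta_pos":[-0.013,0,0],"rotation":[0,0,-0.015]},{"claw":0.03,"delta_pos":[-0.021,0,0],"rotation":[0,0,-0.015]},{"claw":0.03,"delta_pos":[-0.029,0.0001,0],"rotation":[0,0,-0.015]},{"claw":0.03,"delta_pos":[-0.037,0.0001,0],"rotation":[0,0,-0.015]},{"claw":0.03,"delta_pos":[-0.044,0.0002,0],"rotation":[0,0,-0.015]},{"claw":0.03,"delta_pos":[-0.0474,0.0003,0],"rotation":[0,0,-0.015]},{"claw":0.03,"delta_pos":[-0.0474,0.0003,0.003],"rotation":[0,0,-0.015]},{"claw":0.03,"delta_pos":[-0.0474,0.0003,0.004],"rotation":[0,0,-0.015]}]'; python3 - <<'E'
from h import *
st()
im=manip.camera("side")[:,:,::-1]
cv2.imwrite("pics/side9.png",cv2.resize(im[130:240,295:395],None,fx=6,fy=6,interpolation=cv2.INTER_CUBIC))
print(go((0,42,44.5),90.),go((0,17,44.5),90.))
E
```

```text
clock: 10.07
eef_pos: [499.9, 23.2, 44.1]
eef_rot: [-3.142, 0.001, 1.597]
wrist_force: [-0.3, -0.5, -1.7]
finger_gap: 34.3
t10.07 world [499.9  23.2  44.1] yaw-psi deg 90.02 rp [-3.142e+00  1.000e-03] track [-0.1 17.2 44.1] F(track) [-0.3 -0.5 -1.7] M [-0.1   0.07  0.01] gap 34.3 j6 -0.05
(array([ 0.0248,  0.0002, -0.0004]), array([-0.   ,  0.001,  0.001])) (array([-0.0002,  0.0001, -0.0004]), array([-0.   ,  0.001,  0.001]))
```

View pics/side9.png

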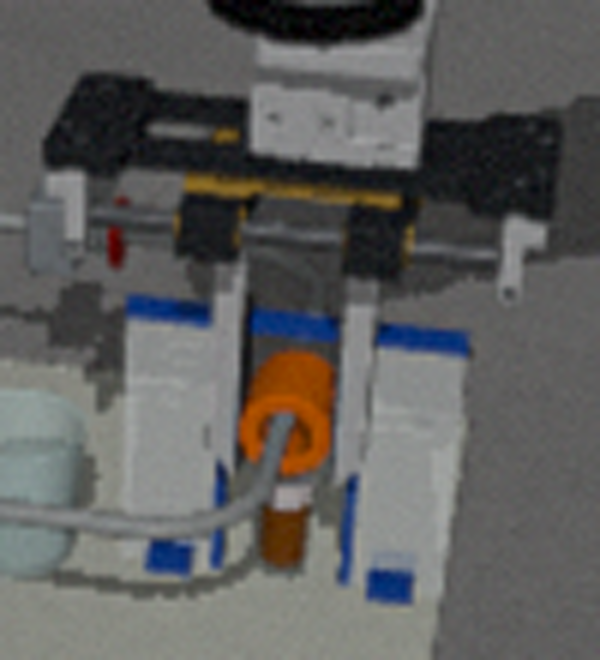

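```bash
python3 -m pendant '[{"claw":0.05,"delta_pos":[0,0,0],"rotation":[0,0,0]},{"claw":0.05,"delta_pos":[0,0,0],"rotation":[0,0,0]},{"claw":0.05,"delta_pos":[0,0,0],"rotation":[0,0,0]},{"claw":0.05,"delta_pos":[0.008,0,0],"rotation":[0,0,0]},{"claw":0.05,"delta_pos":[0.02,0,0],"rotation":[0,0,0]},{"claw":0.05,"delta_pos":[0.03,0,0],"rotation":[0,0,0]},{"claw":0.014,"delta_pos":[0.03,0,0],"rotation":[0,0,0]},{"claw":0.014,"delta_pos":[0.03,0,0],"rotation":[0,0,0]},{"claw":0.014,"delta_pos":[0.03,0,0],"rotation":[0,0,0]},{"claw":0.014,"delta_pos":[0.03,0,0],"rotation":[0,0,0]}]' 10; python3 - <<'E'
from h import *
st()
im=manip.camera("side")[:,:,::-1]
cv2.imwrite("pics/side10.png",cv2.resize(im[130:240,295:395],None,fx=6,fy=6,interpolation=cv2.INTER_CUBIC))
print(go((0,38,44.5),90.),go((0,17,44.5),90.))
E
```

```text
clock: 11.38
eef_pos: [499.2, 53.0, 44.1]
eef_rot: [-3.142, 0.001, 1.596]
wrist_force: [0.5, 0.3, 0.5]
finger_gap: 15.4
t11.38 world [499.2  53.   44.1] yaw-psi deg 90.01 rp [-3.142e+00  1.000e-03] track [-0.2 47.  44.1] F(track) [0.5 0.3 0.5] M [-0.08  0.04  0.03] gap 15.4 j6 0.01
(array([-0.009 ,  0.0001, -0.0004]), array([-0.   ,  0.001,  0.   ])) (array([-0.03  ,  0.0001, -0.0004]), array([-0.   ,  0.001,  0.   ]))
```

View pics/side10.png

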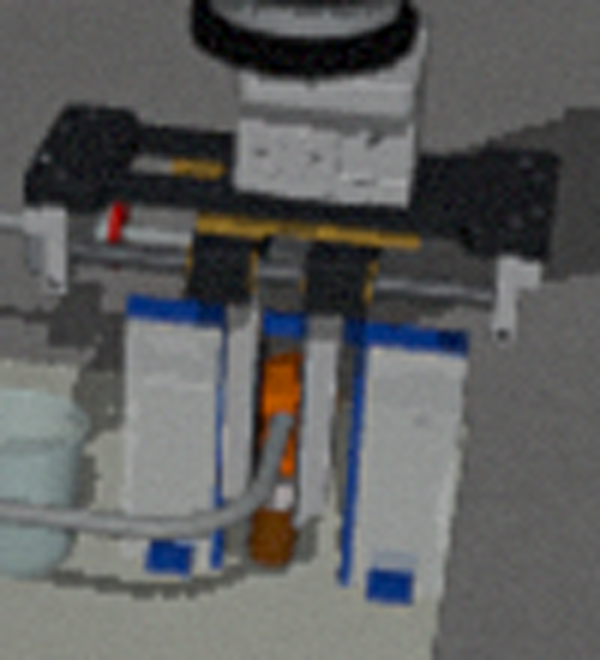

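```bash
python3 -m pendant '[{"claw":0.014,"delta_pos":[-0.005,0,0],"rotation":[0,0,0]},{"claw":0.014,"delta_pos":[-0.009,0,0],"rotation":[0,0,0]},{"claw":0.014,"delta_pos":[-0.013,0,0],"rotation":[0,0,0]},{"claw":0.014,"delta_pos":[-0.017,0,0],"rotation":[0,0,0]},{"claw":0.014,"delta_pos":[-0.021,0,0],"rotation":[0,0,0]},{"claw":0.014,"delta_pos":[-0.025,0,0],"rotation":[0,0,0]},{"claw":0.014,"delta_pos":[-0.028,0,0],"rotation":[0,0,0]},{"claw":0.014,"delta_pos":[-0.030,0,0],"rotation":[0,0,0]},{"claw":0.014,"delta_pos":[-0.0305,0,0],"rotation":[0,0,0]}]' 10; python3 - <<'E'
from h import *
st()
im=manip.camera("side")[:,:,::-1]
cv2.imwrite("pics/side11.png",cv2.resize(im[130:240,295:395],None,fx=6,fy=6,interpolation=cv2.INTER_CUBIC))
im=manip.camera("top")[:,:,::-1]
cv2.imwrite("pics/top11.png",cv2.resize(im[160:270,260:380],None,fx=5,fy=5,interpolation=cv2.INTER_CUBIC))
E
```

```text
clock: 12.55
eef_pos: [499.9, 22.4, 44.1]
eef_rot: [-3.141, 0.001, 1.596]
wrist_force: [-0.7, 1.3, -0.3]
finger_gap: 14.0
t12.55 world [499.9  22.4  44.1] yaw-psi deg 90.01 rp [-3.141e+00  1.000e-03] track [-0.2 16.4 44.1] F(track) [-0.6  1.3 -0.3] M [ 0.05  0.1  -0.  ] gap 14.0 j6 -0.05
```

View pics/side11.png

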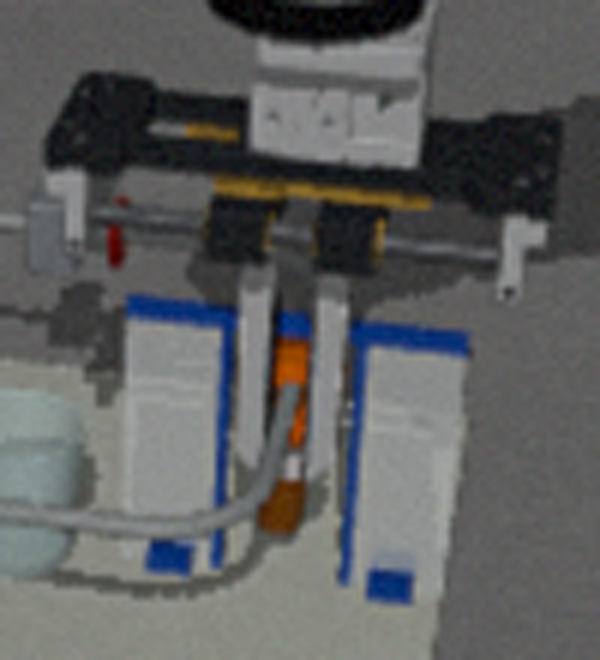

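View pics/top11.png

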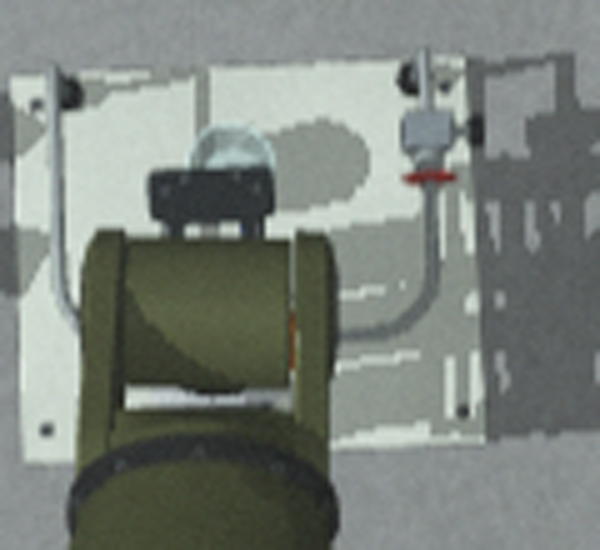

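```bash
python3 -m pendant '[{"claw":0.014,"delta_pos":[0.003,0,0],"rotation":[0,0,0]},{"claw":0.014,"delta_pos":[0.003,0,-0.02],"rotation":[0,0,0]},{"claw":0.014,"delta_pos":[0.003,0,-0.05],"rotation":[0,0,0]},{"claw":0.014,"delta_pos":[0.003,0,-0.07],"rotation":[0,0,0]},{"claw":0.056,"delta_pos":[-0.005,0,-0.072],"rotation":[0,0,0]},{"claw":0.056,"delta_pos":[-0.02,0,-0.072],"rotation":[0,0,0]},{"claw":0.056,"delta_pos":[-0.0345,0,-0.072],"rotation":[0,0,0]},{"claw":0.056,"delta_pos":[-0.0345,0,-0.072],"rotation":[0,0,0]},{"claw":0.056,"delta_pos":[-0.0345,0,-0.072],"rotation":[0,0,0]}]' 10; python3 - <<'E'
from h import *
st()
im=manip.camera("side")[:,:,::-1]
cv2.imwrite("pics/side12.png",cv2.resize(im[110:230,295:395],None,fx=5,fy=5,interpolation=cv2.INTER_CUBIC))
print(go((0,-18.3,44.),90.))
E
```

```text
clock: 13.78
eef_pos: [500.7, -12.0, 115.8]
eef_rot: [-3.141, 0.001, 1.596]
wrist_force: [0.2, -0.1, -0.2]
finger_gap: 55.6
t13.78 world [500.7 -12.  115.8] yaw-psi deg 89.98 rp [-3.141e+00  1.000e-03] track [ -0.2 -18.  115.8] F(track) [ 0.2 -0.1 -0.2] M [-0.06  0.04 -0.  ] gap 55.6 j6 -0.12
(array([-0.0004,  0.0002,  0.0719]), array([-0.   ,  0.001,  0.   ]))
```

View pics/side12.png

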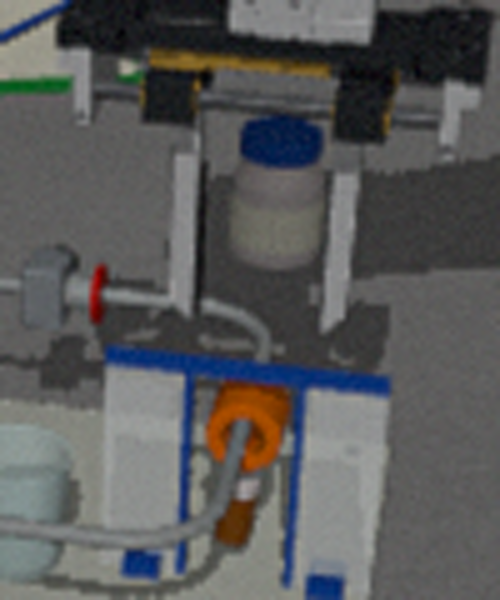

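```bash
python3 - <<'E'
from h import *
f=lambda q:((proj("side",tw(q))-[295,110])*5+2).round(0)
print(f((0,-9,100)),f((0,-9,68)),f((0,-9,28)))
for yr in(5,8,11):
    a=np.linspace(0,2*np.pi,73);P=np.array([f((18*np.cos(t),yr,94+18*np.sin(t))) for t in a]);print(yr,P.min(0),P.max(0))
im=manip.camera("side")[:,:,::-1]
cv2.imwrite("pics/side13.png",cv2.resize(im[170:230,315:375],None,fx=10,fy=10,interpolation=cv2.INTER_CUBIC))
hsv=cv2.cvtColor(im,cv2.COLOR_BGR2HSV)
E
```

```text
[249. 413.] [245. 471.] [241. 541.]
5 [206. 405.] [283. 472.]
8 [205. 408.] [282. 476.]
11 [203. 411.] [281. 479.]
```

View pics/side13.png

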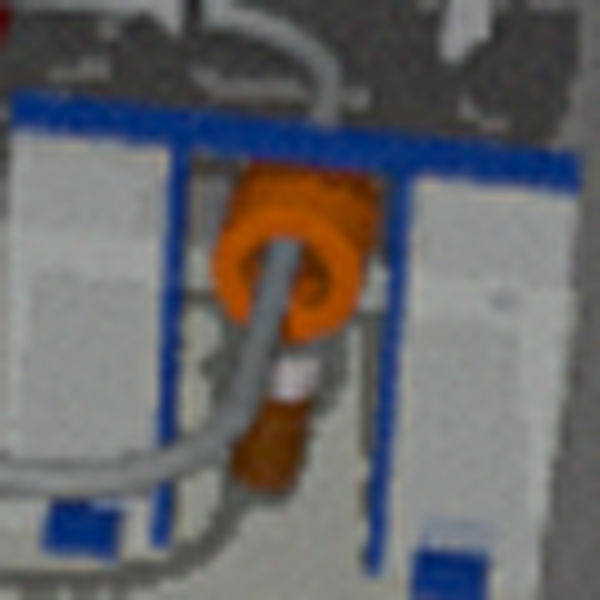

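```bash
python3 -m pendant '[{"claw":0.056,"delta_pos":[-0.0004,0,0.012],"rotation":[0,0,0]},{"claw":0.056,"delta_pos":[-0.0004,0,0.027],"rotation":[0,0,0]},{"claw":0.056,"delta_pos":[-0.0004,0,0.042],"rotation":[0,0,0]},{"claw":0.056,"delta_pos":[-0.0004,0,0.057],"rotation":[0,0,0]},{"claw":0.056,"delta_pos":[-0.0004,0,0.068],"rotation":[0,0,0]},{"claw":0.056,"delta_pos":[-0.0004,0,0.072],"rotation":[0,0,0]},{"claw":0.056,"delta_pos":[-0.0004,0,0.072],"rotation":[0,0,0]}]' 20; python3 - <<'E'
from h import *
st()
E
python3 -m pendant '[{"claw":0.03,"delta_pos":[0,0,0],"rotation":[0,0,0]},{"claw":0.03,"delta_pos":[0,0,0],"rotation":[0,0,0]},{"claw":0.03,"delta_pos":[0,0,0],"rotation":[0,0,0]},{"claw":0.03,"delta_pos":[0,0,0],"rotation":[0,0,0]},{"claw":0.03,"delta_pos":[0,0,-0.004],"rotation":[0,0,0]},{"claw":0.03,"delta_pos":[0,0,-0.005],"rotation":[0,0,0]}]' 20
python3 - <<'E'
from h import *
st()
im=manip.camera("side")[:,:,::-1]
cv2.imwrite("pics/side14.png",cv2.resize(im[130:230,305:385],None,fx=6,fy=6,interpolation=cv2.INTER_CUBIC))
print(go((0,-26,49),90.),go((0,-40,49),90.))
E
```

```text
clock: 14.75
eef_pos: [500.9, -12.2, 44.0]
eef_rot: [-3.141, 0.001, 1.597]
wrist_force: [0.9, 0.5, -0.0]
finger_gap: 56.1
t14.75 world [500.9 -12.2  44. ] yaw-psi deg 90.03 rp [-3.141e+00  1.000e-03] track [ -0.1 -18.2  44. ] F(track) [ 0.9  0.5 -0. ] M [-0.02  0.02 -0.  ] gap 56.1 j6 -0.12
clock: 15.5
eef_pos: [500.9, -12.2, 49.2]
eef_rot: [-3.141, 0.001, 1.597]
wrist_force: [-1.1, 0.7, -1.1]
finger_gap: 35.0
t15.50 world [500.9 -12.2  49.2] yaw-psi deg 90.03 rp [-3.141e+00  1.000e-03] track [ -0.1 -18.2  49.2] F(track) [-1.1  0.7 -1.1] M [-0.03  0.02 -0.01] gap 35.0 j6 -0.12
(array([-0.0078,  0.0001,  0.0002]), array([-0.   ,  0.001,  0.   ])) (array([-0.0218,  0.0001,  0.0002]), array([-0.   ,  0.001,  0.   ]))
```

View pics/side14.png

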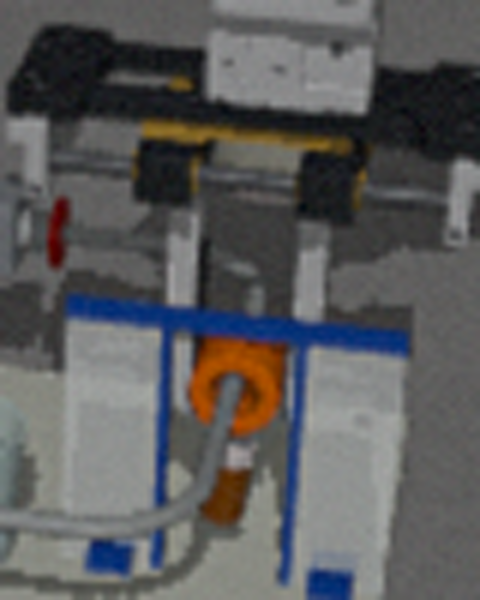

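```bash
python3 - <<'E'
from h import *
plan([274,279,286,293,300,306,312],-6,48.5)
E
```

```text
s274 c=[  0.  -16.2] yaw 90.0 [-0.004, 0.0001, 0.0007] [-0.0, 0.001, 0.0]
s279 c=[  0.  -21.2] yaw 90.0 [-0.009, 0.0001, 0.0007] [-0.0, 0.001, 0.0]
s286 c=[  0.  -28.2] yaw 90.0 [-0.016, 0.0001, 0.0007] [-0.0, 0.001, 0.0]
s293 c=[  0.  -35.2] yaw 90.0 [-0.023, 0.0001, 0.0007] [-0.0, 0.001, 0.0]
s300 c=[  0.  -42.2] yaw 90.0 [-0.03, 0.0001, 0.0007] [-0.0, 0.001, 0.0]
s306 c=[  0.  -48.2] yaw 90.0 [-0.036, 0.0, 0.0008] [-0.0, 0.001, 0.0]
s312 c=[  0.  -54.2] yaw 90.1 [-0.042, 0.0001, 0.0008] [-0.0, 0.001, -0.001]
```

```bash
python3 -m pendant '[{"claw":0.03,"delta_pos":[-0.004,0,0.0007],"rotation":[0,0,0]},{"claw":0.03,"delta_pos":[-0.009,0,0.0007],"rotation":[0,0,0]},{"claw":0.03,"delta_pos":[-0.015,0,0.0007],"rotation":[0,0,0]},{"claw":0.03,"delta_pos":[-0.022,0,0.0007],"rotation":[0,0,0]},{"claw":0.03,"delta_pos":[-0.029,0,0.0007],"rotation":[0,0,0]},{"claw":0.03,"delta_pos":[-0.035,0,0.0007],"rotation":[0,0,0]},{"claw":0.03,"delta_pos":[-0.039,0,0.0007],"rotation":[0,0,0]},{"claw":0.03,"delta_pos":[-0.039,0,0.0007],"rotation":[0,0,0]}]' 20; python3 - <<'E'
from h import *
st()
im=manip.camera("side")[:,:,::-1]
cv2.imwrite("pics/side15.png",cv2.resize(im[120:230,300:400],None,fx=6,fy=6,interpolation=cv2.INTER_CUBIC))
im=manip.camera("top")[:,:,::-1]
cv2.imwrite("pics/top15.png",cv2.resize(im[160:270,260:380],None,fx=5,fy=5,interpolation=cv2.INTER_CUBIC))
plan([314,320,326,332,338,343,348,353,358,363],-6,48.5)
E
```

```text
clock: 16.55
eef_pos: [501.9, -51.4, 48.6]
eef_rot: [-3.142, 0.001, 1.596]
wrist_force: [-0.2, 0.1, -1.4]
finger_gap: 35.2
t16.55 world [501.9 -51.4  48.6] yaw-psi deg 90.01 rp [-3.142e+00  1.000e-03] track [ -0.  -57.4  48.6] F(track) [-0.2  0.1 -1.4] M [-0.05  0.12 -0.01] gap 35.2 j6 -0.20
s314 c=[  0.  -56.2] yaw 90.3 [-0.0051, 0.0001, 0.0001] [-0.0, 0.001, -0.006]
s320 c=[  0.1 -62.2] yaw 92.1 [-0.0111, 0.0004, 0.0001] [-0.0, 0.001, -0.035]
s326 c=[  0.5 -68.1] yaw 95.2 [-0.017, 0.0011, 0.0001] [-0.0, 0.001, -0.09]
s332 c=[  1.3 -74. ] yaw 99.7 [-0.0228, 0.0023, 0.0001] [-0.0, 0.001, -0.169]
s338 c=[  2.6 -79.7] yaw 105.8 [-0.0284, 0.0042, 0.0001] [-0.0, 0.001, -0.274]
s343 c=[  4.1 -84.3] yaw 111.9 [-0.0328, 0.0064, 0.0001] [-0.0, 0.001, -0.381]
s348 c=[  6.2 -88.6] yaw 118.9 [-0.0368, 0.0091, 0.0001] [-0.0, 0.001, -0.504]
s353 c=[  8.8 -92.7] yaw 126.1 [-0.0405, 0.0124, 0.0001] [-0.0, 0.001, -0.629]
s358 c=[ 11.9 -96.4] yaw 133.2 [-0.0437, 0.016, 0.0001] [-0.001, 0.001, -0.754]
s363 c=[ 15.4 -99.7] yaw 140.4 [-0.0465, 0.02, 0.0001] [-0.001, 0.001, -0.879]
```

View pics/side15.png

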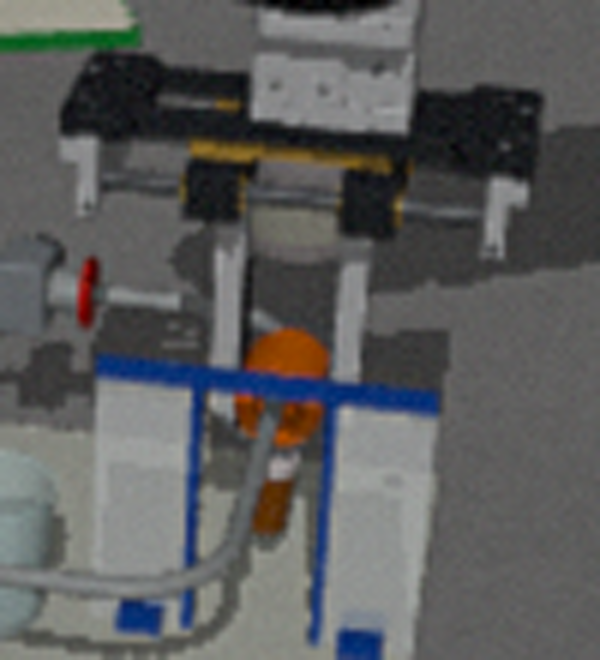

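View pics/top15.png

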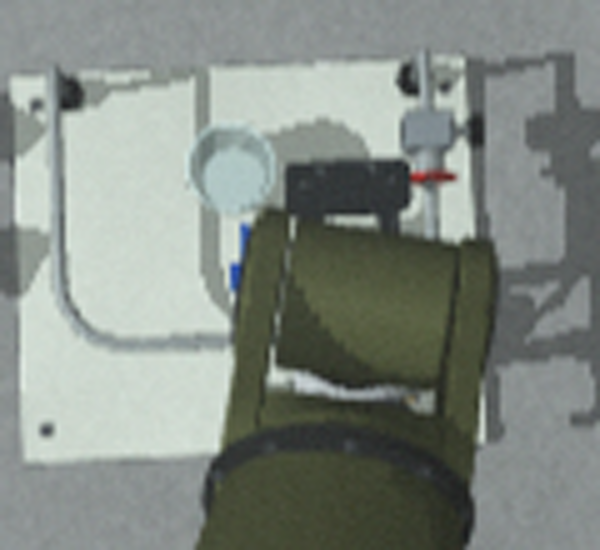

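```bash
python3 -m pendant '[{"claw":0.03,"delta_pos":[-0.0051,0.0001,0],"rotation":[0,0,-0.006]},{"claw":0.03,"delta_pos":[-0.0111,0.0004,0],"rotation":[0,0,-0.035]},{"claw":0.03,"delta_pos":[-0.017,0.0011,0],"rotation":[0,0,-0.09]},{"claw":0.03,"delta_pos":[-0.0228,0.0023,0],"rotation":[0,0,-0.169]},{"claw":0.03,"delta_pos":[-0.0284,0.0042,0],"rotation":[0,0,-0.274]},{"claw":0.03,"delta_pos":[-0.0328,0.0064,0],"rotation":[0,0,-0.381]},{"claw":0.03,"delta_pos":[-0.0368,0.0091,0],"rotation":[0,0,-0.504]},{"claw":0.03,"delta_pos":[-0.0368,0.0091,0],"rotation":[0,0,-0.504]}]'; python3 - <<'E'
from h import *
st()
im=manip.camera("side")[:,:,::-1]
cv2.imwrite("pics/side16.png",cv2.resize(im[120:220,300:400],None,fx=6,fy=6,interpolation=cv2.INTER_CUBIC))
plan([353,358,363,368,373,378,384,390,396,402],-6,48.5)
E
```

```text
clock: 17.65
eef_pos: [512.0, -87.9, 48.6]
eef_rot: [-3.141, 0.001, 2.1]
wrist_force: [0.4, -0.5, -0.8]
finger_gap: 34.4
t17.65 world [512.  -87.9  48.6] yaw-psi deg 118.86 rp [-3.141e+00  1.000e-03] track [  9.1 -94.2  48.6] F(track) [ 0.3 -0.5 -0.8] M [-0.07  0.02 -0.03] gap 34.4 j6 -0.77
s353 c=[  8.8 -92.7] yaw 126.1 [-0.0048, 0.0012, 0.0] [-0.001, 0.001, -0.127]
s358 c=[ 11.9 -96.4] yaw 133.2 [-0.0094, 0.0028, 0.0] [-0.001, 0.001, -0.252]
s363 c=[ 15.4 -99.7] yaw 140.4 [-0.0137, 0.005, 0.0] [-0.001, 0.001, -0.377]
s368 c=[  19.3 -102.6] yaw 147.5 [-0.0178, 0.0078, 0.0] [-0.001, 0.001, -0.502]
s373 c=[  23.5 -104.9] yaw 154.7 [-0.0214, 0.011, 0.0] [-0.001, 0.001, -0.627]
s378 c=[  28.  -106.7] yaw 161.3 [-0.0247, 0.0146, 0.0] [-0.001, 0.001, -0.743]
s384 c=[  33.6 -108.2] yaw 167.9 [-0.0283, 0.0193, 0.0] [-0.001, 0.001, -0.858]
s390 c=[  39.4 -109.2] yaw 173.1 [-0.0315, 0.0242, 0.0] [-0.001, 0.0, -0.949]
s396 c=[  45.4 -109.7] yaw 176.8 [-0.0345, 0.0294, 0.0] [-0.001, 0.0, -1.013]
s402 c=[  51.3 -110. ] yaw 179.1 [-0.0374, 0.0346, 0.0] [-0.001, 0.0, -1.054]
```

View pics/side16.png

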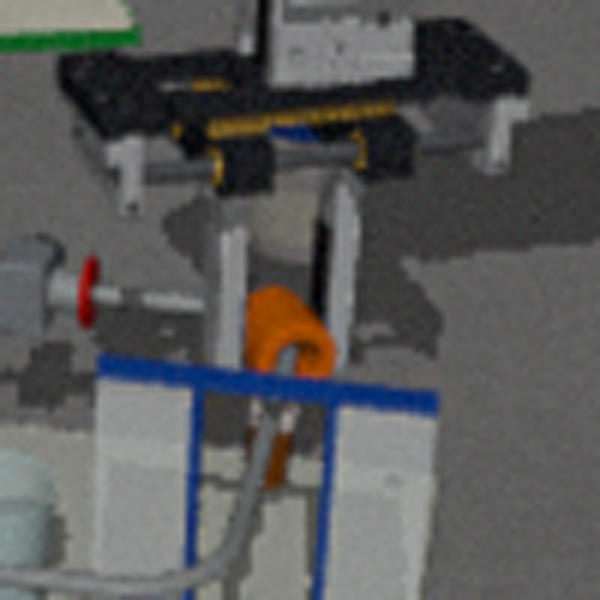

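```bash
python3 -m pendant '[{"claw":0.03,"delta_pos":[-0.0048,0.0012,0],"rotation":[0,0,-0.127]},{"claw":0.03,"delta_pos":[-0.0094,0.0028,0],"rotation":[0,0,-0.252]},{"claw":0.03,"delta_pos":[-0.0137,0.005,0],"rotation":[0,0,-0.377]},{"claw":0.03,"delta_pos":[-0.0178,0.0078,0],"rotation":[0,0,-0.502]},{"claw":0.03,"delta_pos":[-0.0214,0.011,0],"rotation":[0,0,-0.627]},{"claw":0.03,"delta_pos":[-0.0247,0.0146,0],"rotation":[0,0,-0.743]},{"claw":0.03,"delta_pos":[-0.0283,0.0193,0],"rotation":[0,0,-0.858]},{"claw":0.03,"delta_pos":[-0.0315,0.0242,0],"rotation":[0,0,-0.949]},{"claw":0.03,"delta_pos":[-0.0345,0.0294,0],"rotation":[0,0,-1.013]},{"claw":0.03,"delta_pos":[-0.0374,0.0346,0],"rotation":[0,0,-1.06]}]'; python3 - <<'E'
from h import *
st()
im=manip.camera("side")[:,:,::-1]
cv2.imwrite("pics/side17.png",cv2.resize(im[110:220,280:400],None,fx=6,fy=6,interpolation=cv2.INTER_CUBIC)[:600])
print(go((58.,-110,48.5),180.),go((65.,-110,48.5),180.))
E
```

```text
clock: 18.95
eef_pos: [560.7, -102.4, 48.5]
eef_rot: [-3.141, -0.0, -3.126]
wrist_force: [0.1, 0.2, -1.5]
finger_gap: 34.9
t18.95 world [ 560.7 -102.4   48.5] yaw-psi deg -180.57 rp [-3.141 -0.   ] track [  57.4 -109.9   48.5] F(track) [ 0.1  0.2 -1.5] M [0.08 0.   0.  ] gap 34.9 j6 -1.83
(array([-0.0001, -0.    ,  0.    ]), array([-0.001, -0.   , -0.008])) (array([-0.0071,  0.    ,  0.    ]), array([-0.001, -0.   , -0.008]))
```

View pics/side17.png

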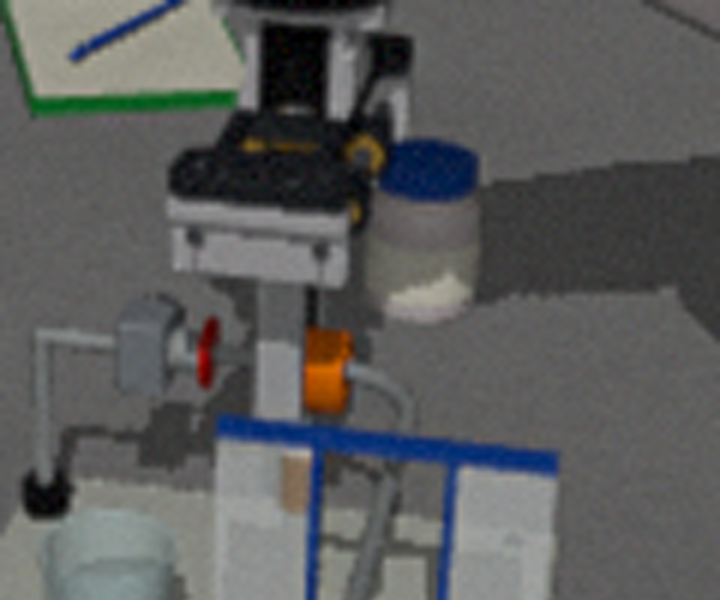

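```bash
python3 - <<'E'
from h import *
im=cv2.imread("pics/side17.png");hsv=cv2.cvtColor(im,cv2.COLOR_BGR2HSV)
m=cv2.inRange(hsv,(3,170,60),(20,255,255));m[450:]=0;m[:300]=0;ys,xs=np.nonzero(m);print("orange",xs.min(),xs.max(),ys.min(),ys.max())
f=lambda q:((proj("side",tw(q))-[280,110])*6+2.5)
for xc in(43,46,49,52):
    a=np.linspace(0,2*np.pi,73);P=np.array([f((xc-18,-110+18*np.cos(t),99+18*np.sin(t))) for t in a]);print(xc,P.min(0).round(),P.max(0).round(),"front near",f((xc+18,-92,99)).round())
for x in(47.4,67.4): print("finger",x,f((x,-80,81)).round(),f((x,-80,120)).round())
# red
m=cv2.inRange(hsv,(0,150,80),(3,255,255))|cv2.inRange(hsv,(172,150,80),(180,255,255));ys,xs=np.nonzero(m);print("red",xs.min(),xs.max(),ys.min(),ys.max())
for xf in(85,90,95):
    P=np.array([f((xf,-110+16*np.cos(t),100+16*np.sin(t))) for t in a]);print("disc",xf,P.min(0).round(),P.max(0).round())
E
```

```text
orange 199 352 327 413
43 [357. 332.] [371. 416.] front near [273. 384.]
46 [350. 331.] [364. 416.] front near [266. 383.]
49 [343. 330.] [357. 415.] front near [259. 383.]
52 [336. 330.] [350. 414.] front near [252. 382.]
finger 47.4 [299. 439.] [302. 355.]
finger 67.4 [252. 433.] [254. 350.]
red 198 211 320 386
disc 85 [218. 320.] [233. 394.]
disc 90 [207. 319.] [222. 393.]
disc 95 [195. 317.] [211. 392.]
```

```bash
python3 -m pendant '[{"claw":0.03,"delta_pos":[-0.004,0,0],"rotation":[0,0,-0.009]},{"claw":0.03,"delta_pos":[-0.008,0,0],"rotation":[0,0,-0.009]},{"claw":0.03,"delta_pos":[-0.012,0,0],"rotation":[0,0,-0.009]},{"claw":0.03,"delta_pos":[-0.016,0,0],"rotation":[0,0,-0.009]},{"claw":0.03,"delta_pos":[-0.018,0,0],"rotation":[0,0,-0.009]},{"claw":0.03,"delta_pos":[-0.018,0,0],"rotation":[0,0,-0.009]}]' 15; python3 - <<'E'
from h import *
st()
im=manip.camera("side")[:,:,::-1]
cv2.imwrite("pics/side18.png",cv2.resize(im[140:200,290:350],None,fx=10,fy=10,interpolation=cv2.INTER_CUBIC)[:600])
E
```

```text
clock: 19.75
eef_pos: [579.2, -102.1, 48.5]
eef_rot: [-3.14, -0.0, -3.115]
wrist_force: [0.5, 0.3, -1.2]
finger_gap: 34.6
t19.75 world [ 579.2 -102.1   48.5] yaw-psi deg -179.92 rp [-3.14 -0.  ] track [  76.  -110.1   48.5] F(track) [ 0.5  0.2 -1.2] M [0.01 0.   0.07] gap 34.6 j6 -1.83
```

View pics/side18.png

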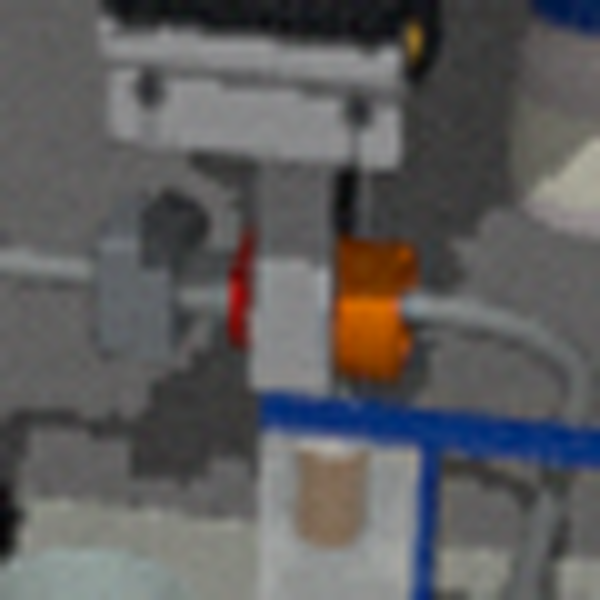

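```bash
python3 -m pendant '[{"claw":0.03,"delta_pos":[-0.0015,0,0],"rotation":[0,0,0]},{"claw":0.03,"delta_pos":[-0.003,0,0],"rotation":[0,0,0]},{"claw":0.03,"delta_pos":[-0.0045,0,0],"rotation":[0,0,0]},{"claw":0.03,"delta_pos":[-0.006,0,0],"rotation":[0,0,0]},{"claw":0.03,"delta_pos":[-0.007,0,0],"rotation":[0,0,0]},{"claw":0.03,"delta_pos":[-0.008,0,0],"rotation":[0,0,0]}]' 15; python3 -c "
from h import *
st()"
python3 -m pendant '[{"claw":0.03,"delta_pos":[-0.001,0,0],"rotation":[0,0,0]},{"claw":0.03,"delta_pos":[-0.002,0,0],"rotation":[0,0,0]},{"claw":0.03,"delta_pos":[-0.003,0,0],"rotation":[0,0,0]}]'; python3 -c "
from h import *
st()"
```

```text
clock: 20.55
eef_pos: [586.7, -102.0, 48.4]
eef_rot: [-3.141, -0.001, -3.115]
wrist_force: [-4.0, 0.5, 1.1]
finger_gap: 34.9
t20.55 world [ 586.7 -102.    48.4] yaw-psi deg -179.92 rp [-3.141e+00 -1.000e-03] track [  83.5 -110.1   48.4] F(track) [-4.   0.6  1.1] M [-0.05  0.9   0.02] gap 34.9 j6 -1.83
clock: 20.92
eef_pos: [589.3, -101.9, 48.4]
eef_rot: [-3.141, -0.003, -3.115]
wrist_force: [-4.3, 0.2, 1.5]
finger_gap: 34.8
t20.93 world [ 589.3 -101.9   48.4] yaw-psi deg -179.93 rp [-3.141e+00 -3.000e-03] track [  86.1 -110.1   48.4] F(track) [-4.3  0.3  1.5] M [0.03 0.92 0.06] gap 34.8 j6 -1.83
```

Contact at about 4 N, so the plunger is moving. I'll continue in small steps until the hard end shows in the force.

```bash
python3 -m pendant '[{"claw":0.03,"delta_pos":[-0.001,0,0],"rotation":[0,0,0]},{"claw":0.03,"delta_pos":[-0.002,0,0],"rotation":[0,0,0]},{"claw":0.03,"delta_pos":[-0.003,0,0],"rotation":[0,0,0]}]'; python3 -m pendant '[{"claw":0.03,"delta_pos":[-0.001,0,0],"rotation":[0,0,0]},{"claw":0.03,"delta_pos":[-0.002,0,0],"rotation":[0,0,0]}]';  python3 - <<'E'
from h import *
st()
im=manip.camera("side")[:,:,::-1]
cv2.imwrite("pics/side19.png",cv2.resize(im[140:200,290:350],None,fx=10,fy=10,interpolation=cv2.INTER_CUBIC)[:600])
E
```

```text
clock: 21.3
eef_pos: [591.9, -101.8, 48.3]
eef_rot: [-3.141, -0.004, -3.115]
wrist_force: [-5.3, 0.2, 2.0]
finger_gap: 34.8
clock: 21.55
eef_pos: [593.5, -101.7, 48.3]
eef_rot: [-3.141, -0.005, -3.115]
wrist_force: [-5.1, -1.0, 1.4]
finger_gap: 34.7
t21.55 world [ 593.5 -101.7   48.3] yaw-psi deg -179.92 rp [-3.141 -0.005] track [  90.3 -110.1   48.3] F(track) [-5.1 -0.8  1.4] M [0.02 0.81 0.01] gap 34.7 j6 -1.83
```

View pics/side19.png

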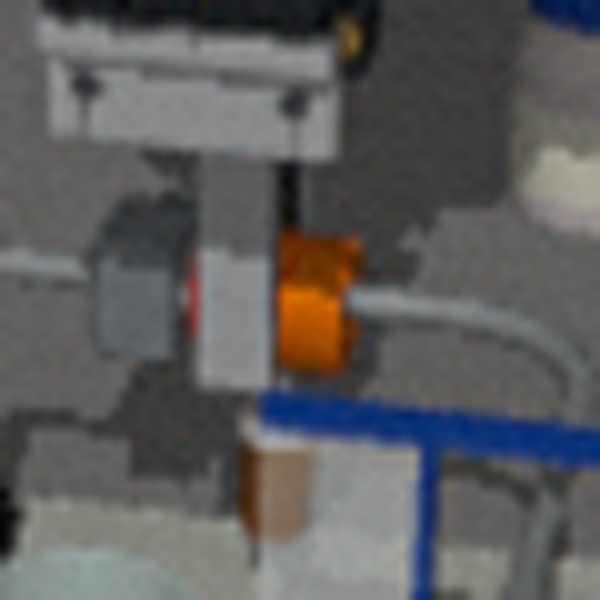

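```bash
python3 -m pendant '[{"claw":0.03,"delta_pos":[-0.0007,0,0],"rotation":[0,0,0]},{"claw":0.03,"delta_pos":[-0.0014,0,0],"rotation":[0,0,0]}]'; python3 -m pendant '[{"claw":0.03,"delta_pos":[-0.0007,0,0],"rotation":[0,0,0]},{"claw":0.03,"delta_pos":[-0.0014,0,0],"rotation":[0,0,0]}]'
```

```text
clock: 21.85
eef_pos: [594.7, -101.7, 48.3]
eef_rot: [-3.141, -0.006, -3.115]
wrist_force: [-5.8, -0.0, 0.9]
finger_gap: 34.7
clock: 22.1
eef_pos: [594.7, -101.7, 48.1]
eef_rot: [-3.141, -0.009, -3.115]
wrist_force: [-15.2, 0.7, 6.8]
finger_gap: 34.7
```

Force jumped to 15 N with no more travel, so that is the hard end. Now unload, lower to the hanging height and open.

```bash
python3 -m pendant '[{"claw":0.03,"delta_pos":[0.0012,0,0],"rotation":[0,0.007,0]},{"claw":0.03,"delta_pos":[0.0012,0,0.002],"rotation":[0,0.007,0]},{"claw":0.03,"delta_pos":[0.0012,0,0.004],"rotation":[0,0.007,0]},{"claw":0.03,"delta_pos":[0.0012,0,0.004],"rotation":[0,0.007,0]},{"claw":0.056,"delta_pos":[0.0012,0,0.004],"rotation":[0,0.007,0]},{"claw":0.056,"delta_pos":[0.0012,0,0.004],"rotation":[0,0.007,0]},{"claw":0.056,"delta_pos":[0.0012,0,0.004],"rotation":[0,0.007,0]},{"claw":0.056,"delta_pos":[0.0012,0,0.004],"rotation":[0,0.007,0]}]'; python3 - <<'E'
from h import *
st()
im=manip.camera("side")[:,:,::-1]
cv2.imwrite("pics/side20.png",cv2.resize(im[140:200,290:350],None,fx=10,fy=10,interpolation=cv2.INTER_CUBIC)[:600])
E
```

```text
clock: 23.1
eef_pos: [593.5, -101.8, 44.1]
eef_rot: [-3.141, -0.016, -3.115]
wrist_force: [-0.1, 0.9, -0.7]
finger_gap: 56.1
t23.10 world [ 593.5 -101.8   44.1] yaw-psi deg -179.92 rp [-3.141 -0.016] track [  90.2 -110.1   44.1] F(track) [-0.1  1.  -0.7] M [0.04 0.03 0.  ] gap 56.1 j6 -1.82
```

View pics/side20.png

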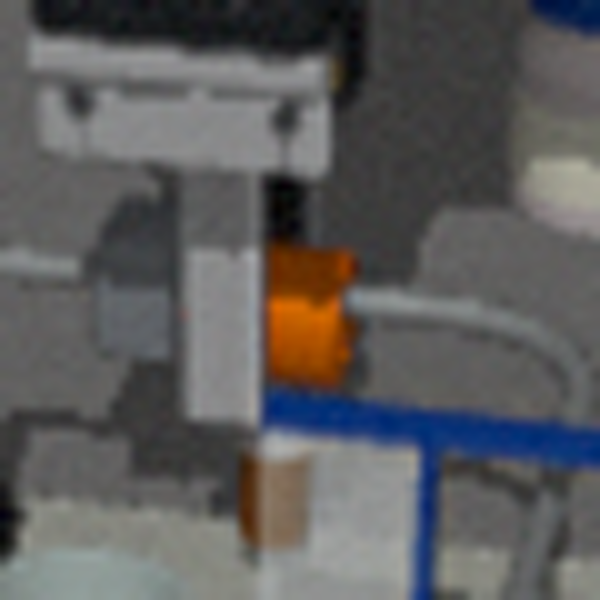

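```bash
python3 -m pendant '[{"claw":0.056,"delta_pos":[0,0,-0.01],"rotation":[0,0,0]},{"claw":0.056,"delta_pos":[0,0,-0.025],"rotation":[0,0,0]},{"claw":0.056,"delta_pos":[0,0,-0.05],"rotation":[0,0,0]},{"claw":0.056,"delta_pos":[0,0,-0.08],"rotation":[0,0,0]},{"claw":0.056,"delta_pos":[0.03,0,-0.12],"rotation":[0,0,0]},{"claw":0.056,"delta_pos":[0.08,0,-0.15],"rotation":[0,0,0]},{"claw":0.056,"delta_pos":[0.13,0,-0.15],"rotation":[0,0,0]},{"claw":0.056,"delta_pos":[0.16,0,-0.15],"rotation":[0,0,0]},{"claw":0.056,"delta_pos":[0.16,0,-0.15],"rotation":[0,0,0]}]'; python3 - <<'E'
from h import *
st()
im=manip.camera("side")[:,:,::-1]
cv2.imwrite("pics/side21.png",cv2.resize(im[130:220,270:370],None,fx=6,fy=6,interpolation=cv2.INTER_CUBIC)[:600])
im=manip.camera("top")[:,:,::-1]
cv2.imwrite("pics/top21.png",cv2.resize(im[150:260,220:380],None,fx=5,fy=5,interpolation=cv2.INTER_CUBIC)[:600])
E
```

```text
clock: 24.28
eef_pos: [435.3, -106.1, 198.4]
eef_rot: [-3.14, -0.014, -3.116]
wrist_force: [0.6, 0.5, 0.8]
finger_gap: 56.1
t24.27 world [ 435.3 -106.1  198.4] yaw-psi deg -179.96 rp [-3.14  -0.014] track [ -68.  -110.4  198.4] F(track) [0.6 0.5 0.8] M [0.06 0.02 0.01] gap 56.1 j6 -1.91
```

View pics/side21.png

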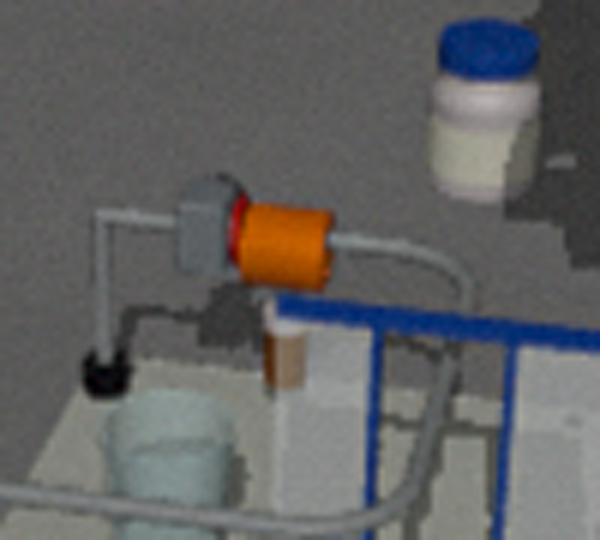

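View pics/top21.png

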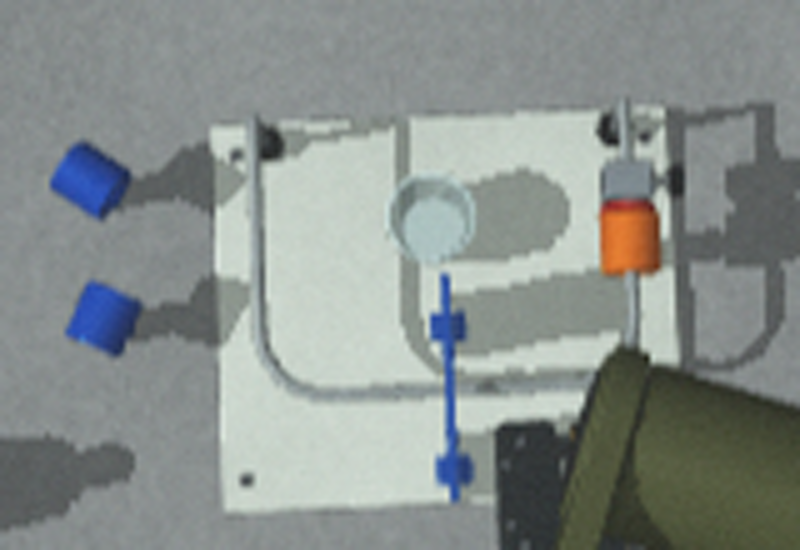

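The red disc lies against the clamp (top crop (627,205)), with the ring touching it. I'll check the vial's lean across the rod before handing in.

```bash
python3 - <<'E'
from h import *
f=lambda q:((proj("side",tw(q))-[270,130])*6+2.5).round(0)
for lean in(-20,-10,0,10,20):
    t=np.radians(lean);print(lean,"bottom",f((84.5,-110+66*np.sin(t),94-66*np.cos(t))),"neck",f((84.5,-110+30*np.sin(t),94-30*np.cos(t))))
for xc in (80,84,88): print(xc,f((xc-18,-110,112)),f((xc+18,-110,112)))
im=manip.camera("side")[:,:,::-1]
cv2.imwrite("pics/side22.png",cv2.resize(im[160:205,295:340],None,fx=13,fy=13,interpolation=cv2.INTER_CUBIC))
print("neck/bottom in side22 coords:",[(lean,((proj("side",tw((84.5,-110+66*np.sin(np.radians(lean)),94-66*np.cos(np.radians(lean)))))-[295,160])*13+6).round()) for lean in(-20,-10,0,10,20)])
E
```

```text
-20 bottom [294. 350.] neck [290. 296.]
-10 bottom [289. 368.] neck [288. 305.]
0 bottom [284. 382.] neck [285. 311.]
10 bottom [279. 393.] neck [283. 316.]
20 bottom [274. 400.] neck [281. 318.]
80 [340. 218.] [257. 209.]
84 [330. 217.] [247. 208.]
88 [321. 216.] [238. 207.]
neck/bottom in side22 coords: [(-20, array([313., 369.])), (-10, array([302., 407.])), (0, array([291., 439.])), (10, array([280., 462.])), (20, array([269., 477.]))]
```

View pics/side22.png

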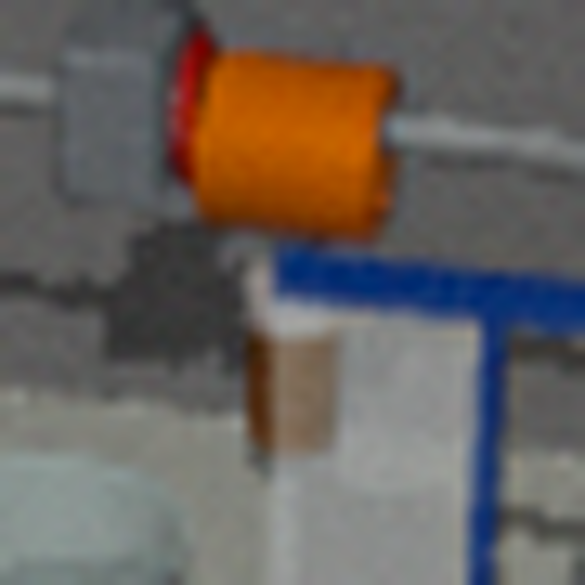

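The vial bottom is at (291,~450), against (291,439) predicted for an upright vial (centre of the underside), so it hangs within about 5°. The beaker and jar look unmoved, so I'll hand in.

```bash
python3 - <<'E'
from h import *
print(manip.sign_off()); st()
E
```

```text
the job is handed in; nothing more can be done
None
the job is handed in; nothing more can be done
```

The carrier is on the last leg with the plunger pushed fully in, and I handed the job in at about 24.5 s. No verdict is reported.

**What I did:** I gripped the orange carrier and took it round the first corner. At the doorway I let go, pushed it part-way through with nearly closed fingers, and gripped it again from the far side. I then took it round the second corner and pushed the plunger in. Push force was about 5 N during travel and rose to 15 N with no further movement, so I took that as the hard end. I then unloaded, lowered the carrier to hang, released it and withdrew the arm.

**Last checks:**
- **Plunger:** the red disc lies against the clamp, with the ring touching it. Contact began between 76 and 83.5 mm of tool travel and stopped at 91.5 mm, which fits the 12 mm stroke.
- **Carrier:** its centre is at about x = 84 mm on the last leg, past the required 74 mm.
- **Vial:** it hangs within about 5° of upright. It leaned about 13° in the doorway before the second grip.
- **Glassware and contact:** the beaker and jar look unmoved; I did not check the reagent bottle again at the end. The gripper is clear and the wrist force reads near zero.

**Disagreement:** in the camera views the fingertips were consistently about 33 mm higher than the reported tool height. I went by the images for height, and every grasp held.

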